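Load the vial station and pin its cover down

ROBOT

A 6-joint arm with a two-finger parallel gripper is mounted at the origin on a cart in front of the work surface, level with it; the furniture and walls round the work are solid. World frame = base frame: x ahead of the robot, y to its left, z up, the work surface at z = 0. Lengths are in mm, angles in rad, forces in N, time in s.
With the tool pointing down it reaches from about 275 to 750 mm from the base axis. Payload 10.2 kg.
Tool frame: the origin (TCP) lies at the very end of the fingers, on their centre line; the grasp point (between the pads) lies 19 mm behind it; z points along the fingers, y is the line along which they close (so a half turn about z gives the same grasp; the last joint's range is limited). The gripper opens to 85 mm and grips with 20 to 120 N. Pads are 22 mm wide; open, the fingers measure 114 mm over their backs; the gripper's body (76 mm by 85 mm) begins 54 mm behind the grasp point. The pads swing forward as they close: fully open they stand 13 mm farther back than shut.
Start: joints at [0.949, 0.313, 1.498, -0, 1.331, -0.223], TCP at [203.877, 483.803, 231.294] pointing down, gripper open.
Joint ranges: [-2.94, 2.94], [-0.97, 2.17], [0.19, 2.56], [-1.23, 4.37], [0.02, 3.11], [-2.88, 2.88]. Speed limits (rad/s): [2.39, 2.39, 3.01, 3.14, 3.14, 3.14].

INTERFACE

Orientations are given as a 3x3 rotation matrix whose columns are the frame's x, y, z axes.
In Python, from rig import bot gives the robot as it stands.
- The arm moves only by the shell command python3 -m jog 'ROWS'. ROWS is a JSON object of lists of equal length, an entry for each row: "linear": the shift along the world's x, y, z in mm, a list of three; "rot": the turn, a rotation vector about the world's x, y, z in degrees, a list of three; "jaw": the closure, from -1 (fully open) to 1 (shut). A call has 1 to 5 rows; each row is the pose to reach, as a shift and turn from the pose commanded when the call began; what a row does not reach only later rows make up. A row lasts 1/12 s, in which the tool goes at most 41.7 mm and 7.16 degrees, less where a joint would pass 70% of its speed; a pose out of reach is approached as far as the arm can. A call with a gripper value outside its range is refused whole. The fingers move at their own pace and stop on an object; the grip force is fixed at half the most. Time passes only in rows, so rows that repeat a pose let the fingers close. It gives the time, the measured TCP pose, the force, the opening and the grip force at its end, in the units of the state.
- bot.sense(): the state, without advancing time (a new reading comes with each control period).
- bot.snapshot(name): name is "side" or "top" or "wrist"; returns a dict with "color" (384x512x3 uint8, red, green, blue), "fx", "fy", "cx", "cy" (pixels), "dist" ([k1, k2, p1, p2, k3] as OpenCV has them; the pictures are not rectified), "xyz" and "orientation" of the camera in the world; the wrist camera has in their place "tool_from_camera" (4x4, takes a point from camera to tool coordinates, whose origin is the TCP and whose axes are the flange's). Camera axes: x right, y down, z forward; pixel columns grow to the right and rows downward; lengths in mm; the calibration is good to about 2 mm. A picture is of the moment at which its call begins: read the wrist's pose just before it. There is no depth.
- bot.finish_job(): hands the job in; it is judged then, once.
Trained networks look in a picture, given as the dict that the camera call returned (one of the last four; its "shot" number tells which), for a name from the list of things; names that differ only in an ending like _2 or _b are one class to them, and where a whole thing is asked for, a point or a joint stands for the part that bears it (a point fixed in the world has none). Each returns a list of dicts, best first, with "confidence" (0 to 1); they miss things now and then, are a little off and sometimes report something else, mostly with a low value. They report only what shows in the picture. A call takes as long as a camera call. They do not tell look-alikes from the thing itself.
- bot.trace(picture, thing): "pixels" (384x512 bool, what is visible of it) and "box" ([left, top, right, bottom] in pixels, round what is visible of it).
The state is a dict: "time": time; "qpos": joint angles; "qd": joint speeds; "joint_efforts": joint torques, N m; "tool_pos": TCP position; "tool_rot": TCP orientation; "force": force on the tool from outside, world axes, zero at the start; "wrist_torque": the same for the moment, N m; "grip_width": finger opening in mm; "finger_force": force on a finger pad.
Only numpy, scipy, OpenCV 4.12 (cv2) and the standard library are available. Lean on these libraries where they do the work, as an engineer would, in place of code of your own. Each camera call takes 0.05 s, during which the arm holds its last target. There are 200 camera calls.

TASK

Get the vial station ready for its run: first take the folded dust guard off the station and hang it astride the bar of the parking rail, near the middle of the bar. Then stand every sample vial that stands ready in front of the station upright in a pocket of its own, and only after that lower the cover level over both locating pins until it sits flat on both collars. Leave the other glassware and bottles standing where they are.

Things in the scene. Friction and masses are not known exactly. Their poses are not given: they have to be found in the camera images.
- station: vial station, fixed to the bench: grey base plate 130 (x) x 280 (y) x 10 mm; along its middle a grey nest block 46 (x) x 190 (y) mm, from 10 to 28 mm above the bench, with five round pockets in a row along y; beyond each end of the nest a locating pin on a round collar. Origin: centre of its underside, on the bench; z up.
- pin_0 (a point): foot of a locating pin (station y = -118 mm), at the top of its collar, 64 mm above the bench; collar 22 mm across; pin 10 mm across, straight for 14 mm, then tapering over 12 mm to a 4 mm tip 26 mm above this point
- pin_1 (a point): foot of a locating pin (station y = 118 mm), at the top of its collar, 64 mm above the bench; collar 22 mm across; pin 10 mm across, straight for 14 mm, then tapering over 12 mm to a 4 mm tip 26 mm above this point
- pocket_0 (a point): centre of the floor of pocket 0 of the station (station y = -76 mm, 10 mm above the bench); pocket 30 mm wide, 18 mm deep, open upwards
- pocket_1 (a point): centre of the floor of pocket 1 of the station (station y = -38 mm, 10 mm above the bench); pocket 30 mm wide, 18 mm deep, open upwards
- pocket_2 (a point): centre of the floor of pocket 2 of the station (station y = 0 mm, 10 mm above the bench); pocket 30 mm wide, 18 mm deep, open upwards
- pocket_3 (a point): centre of the floor of pocket 3 of the station (station y = 38 mm, 10 mm above the bench); pocket 30 mm wide, 18 mm deep, open upwards
- pocket_4 (a point): centre of the floor of pocket 4 of the station (station y = 76 mm, 10 mm above the bench); pocket 30 mm wide, 18 mm deep, open upwards
- seat (a point): point midway between the two pins at the height of the collar tops (64 mm); where the cover's origin lies when the cover is home; axes as the station's
- cover: cover: aluminium plate 70 (x) x 268 (y) x 8 mm with two 13 mm through holes at y = +118 and -118 mm for the pins, and a black bridge handle on top; either way round fits. Origin: centre of its underside; z up. About 0.3 kg. Starts flat on the bench.
- cover_grip (a point): middle of the cover's handle bar, 34 mm above the cover's origin and over its centre of mass; bar 12 (x) x 12 (z) mm, 90 mm long (y), free underneath for the middle 64 mm, its underside 20 mm above the plate
- guard: dust guard: white rigid 3 mm sheet folded to an upside-down V, 180 mm long (y), ridge 90 mm above its feet, feet 92 mm apart (x), open below and at both ends, a grip fin along the ridge. Origin: midway between the feet, at foot level; z up. About 0.15 kg. Starts standing on the station's base plate over the nest. Hung on the rail its origin is about 74 mm below the bar's axis.
- guard_fin (a point): middle of the guard's grip fin, 103 mm above the guard's origin; fin 10 (x) x 70 (y) mm, from 88 to 118 mm above the origin
- rail_mid (a point): middle of the parking rail's bar; the bar is horizontal, 12 mm thick, along this frame's y, with a post at each end (posts 260 mm apart), bar axis about 160 mm above the bench
- rail: parking rail: steel bar on two posts, fixed to the bench; origin on the bench below the bar's middle, bar along y
- vial_a: white screw-cap sample vial, 49 mm high, body 24 mm and cap (top 13 mm) 26 mm across; origin: centre of its underside; z to the cap. May be absent.
- vial_b: white screw-cap sample vial, 49 mm high, body 24 mm and cap (top 13 mm) 26 mm across; origin: centre of its underside; z to the cap. May be absent.
- vial_c: white screw-cap sample vial, 49 mm high, body 24 mm and cap (top 13 mm) 26 mm across; origin: centre of its underside; z to the cap. May be absent.
- vial_d: white screw-cap sample vial, 49 mm high, body 24 mm and cap (top 13 mm) 26 mm across; origin: centre of its underside; z to the cap. May be absent.
- vial_e: white screw-cap sample vial, 49 mm high, body 24 mm and cap (top 13 mm) 26 mm across; origin: centre of its underside; z to the cap. May be absent.
- drop_a: dropper bottle, 32 x 32 x 81 mm, a bystander; origin: centre of its underside
- beaker: glass beaker, 80 x 84 x 100 mm, a bystander; origin: centre of its underside
- dish: glass petri dish, 100 mm across, 18 mm high, a bystander; origin: centre of its underside
Not all that is in view belongs to the job. What is shaped like the vial_b but black or green is not meant. What is shaped like the vial_d but orange is not meant.

How it is judged:
By the outcome, as a careful person would: the job done as asked, in the order asked, and still so for the second after the job is handed in, with the robot touching nothing.
Of vial_a, vial_b, vial_c, vial_d, vial_e only 3 to 5 are there at a start; the rules pass over those that are not, and their reading is None.
At some moment in a run one of cover, guard may be knocked a few centimetres aside while the robot is not near it.
It also fails if it takes over 210 s, if anything falls off the work surface, if the arm or the gripper's body presses on something with over 40 N, if the wrist force passes 120 N, or if a joint passes its speed limit or range.

## Working session

There is one attempt and no reset: what is moved stays moved. The work goes in short steps, Python scripts to look and compute and a shell command to move; the robot and the scene stay as the last step left them, time stands still between calls to the robot, and variables do not carry over. Pictures are saved under pics/ and viewed, at most 17 in all, crops included, and the job is handed in when it is done.

```bash
mkdir -p pics; ls; cat > h.py <<'E'
import numpy as np, cv2
from rig import bot
def snap(n,save=None):
    s=bot.sense(); p=bot.snapshot(n)
    if n=='wrist':
        T=np.eye(4);T[:3,:3]=np.array(s['tool_rot']);T[:3,3]=s['tool_pos']
        C=T@np.array(p['tool_from_camera']); p['R'],p['t']=C[:3,:3],C[:3,3]
    else: p['R'],p['t']=np.array(p['orientation']),np.array(p['xyz'])
    p['K']=np.array([[p['fx'],0,p['cx']],[0,p['fy'],p['cy']],[0,0,1]])
    if save: cv2.imwrite('pics/%s.png'%save,p['color'][:,:,::-1])
    return p
def ray(p,uv,z):
    "pixels -> world at height z"
    u=cv2.undistortPoints(np.array(uv,float).reshape(-1,1,2),p['K'],np.array(p['dist'])).reshape(-1,2)
    d=np.c_[u,np.ones(len(u))]@p['R'].T
    return p['t']+d*((z-p['t'][2])/d[:,2])[:,None]
def proj(p,X):
    X=np.atleast_2d(np.array(X,float)); R=p['R'].T
    return cv2.projectPoints(X,cv2.Rodrigues(R)[0],-R@p['t'],p['K'],np.array(p['dist']))[0].reshape(-1,2)
E
python3 - <<'E'
from h import *
s=bot.sense(); print(s)
for n in ('side','top'):
    p=snap(n,n+'0'); print(n,p['t'],p['R'],p['fx'])
    for t in ('station','cover','guard','rail','vial_a','drop_a','beaker','dish'):
        print(t,[(round(d['confidence'],2),d['box']) for d in bot.trace(p,t)])
E
```

```text
pics
{'time': 0.0, 'qpos': array([ 9.48599090e-01,  3.13459584e-01,  1.49842609e+00,  1.26856724e-05,
        1.33099643e+00, -2.23401315e-01]), 'qd': array([-0.00026418, -0.00063053, -0.00032567, -0.00055692,  0.0024183 ,
       -0.00076973]), 'joint_efforts': array([-8.59281117e-04, -4.12264037e+01, -2.59742332e+01, -1.88239810e-04,
        4.08020351e-03, -5.91298743e-06]), 'tool_pos': array([203.72112729, 483.58997763, 230.73430901]), 'tool_rot': array([[-9.21527930e-01,  3.88311338e-01, -7.61533067e-04],
       [ 3.88311970e-01,  9.21527390e-01, -1.04062460e-03],
       [ 2.97687248e-04, -1.25467704e-03, -9.99999169e-01]]), 'force': array([-0.58923334, -0.28364144, -0.45640447]), 'wrist_torque': array([-0.02191926,  0.0600795 ,  0.03339151]), 'finger_force': 0.0, 'grip_width': 85.30162234720727}
side [ 396.49120529 -819.61770073  767.84068434] [[ 0.99064415 -0.09477977  0.09818837]
 [-0.13567952 -0.60667845  0.78328304]
 [-0.01467062 -0.78927691 -0.61386214]] 377.2197505583223
station [(0.75, [260.2, 180.8, 341.4, 266.9])]
cover [(0.56, [220.3, 148.0, 259.4, 187.0]), (0.53, [262
[... 903 characters left out ...]
9.1, 224.4]), (0.69, [222.5, 147.2, 305.6, 193.1])]
guard [(0.74, [237.4, 149.6, 292.8, 185.0]), (0.4, [254.2, 227.2, 262.8, 229.1])]
rail [(0.96, [317.0, 203.5, 414.1, 239.9]), (0.6, [127.7, 189.8, 201.5, 225.0])]
vial_a [(0.63, [294.3, 224.2, 299.5, 230.8]), (0.49, [278.0, 204.3, 284.1, 213.2]), (0.46, [279.5, 224.7, 286.2, 231.7]), (0.39, [208.5, 250.4, 221.3, 260.4]), (0.37, [251.1, 205.0, 255.2, 209.1])]
drop_a [(0.51, [322.2, 147.4, 332.2, 162.6])]
beaker [(0.89, [339.2, 145.7, 372.4, 171.0]), (0.66, [317.0, 203.3, 416.1, 239.8]), (0.42, [213.8, 217.5, 221.2, 229.1])]
dish [(0.68, [151.0, 136.0, 179.0, 165.8]), (0.58, [293.3, 223.7, 300.6, 230.3]), (0.37, [235.7, 148.7, 292.8, 186.5])]
```

```bash
python3 - <<'E'
import cv2
a=cv2.imread('pics/top0.png')[125:275,110:430]; cv2.imwrite('pics/top0c.png',cv2.resize(a,None,fx=2.5,fy=2.5,interpolation=2))
a=cv2.imread('pics/side0.png')[130:384,160:400]; cv2.imwrite('pics/side0c.png',cv2.resize(a,None,fx=2.3,fy=2.3,interpolation=2))
E
```

```text
(no output)
```

View pics/top0c.png

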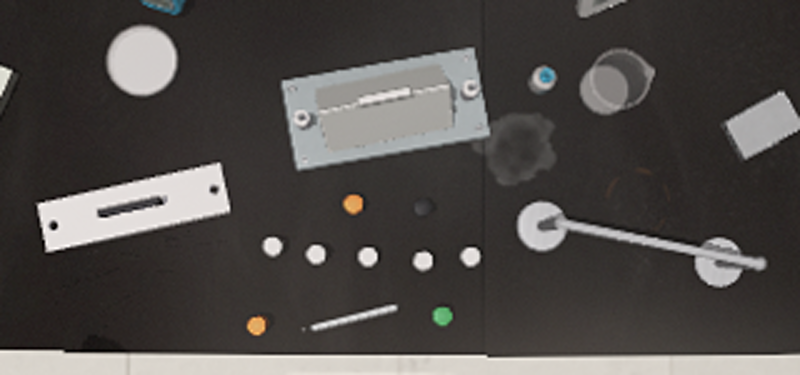

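View pics/side0c.png

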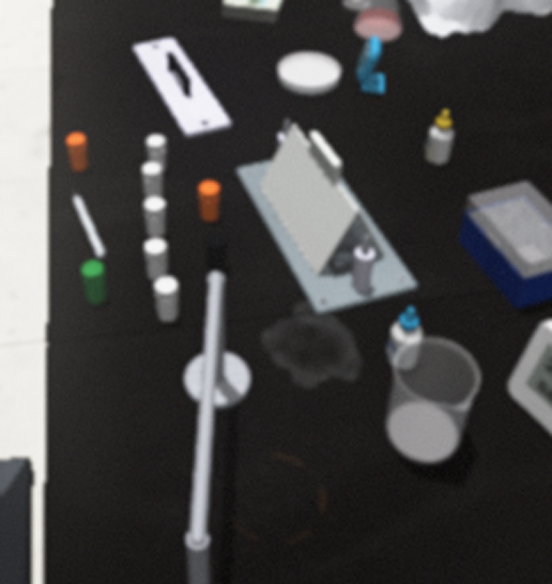

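Top view: five white vials in a row at crop y≈246–261 (x 272–471), with orange, black and green look-alikes around them. The cover is on the left, the rail is lower right, and the guard stands on the station. The side view agrees.

```bash
python3 - <<'E'
from h import *
p=snap('top'); np.set_printoptions(precision=1,suppress=True)
def c(l,z): return ray(p,np.array(l)/2.5+[110,125],z)
def ang(a,b): d=a-b; return np.degrees(np.arctan2(d[1],d[0]))
v=c([(272,246),(316,254),(368,257),(423,261),(471,257)],49);print('vials',v)
v=c([(272,246),(353,204),(424,207),(256,325),(442,316)],49);print('lookalikes',v[1:])
r=c([(548,222),(765,264)],166);print('rail',r,r.mean(0),ang(r[0],r[1]))
f=c([(358,102),(410,92)],128);print('fin',f,f.mean(0),ang(f[0],f[1]))
n=c([(302,118),(470,88)],90);print('pins',n,n.mean(0),ang(n[0],n[1]),np.linalg.norm(n[0]-n[1]))
h=c([(53,225),(214,189)],8);print('cover',h,h.mean(0),ang(h[0],h[1]),np.linalg.norm(h[0]-h[1]))
q=c([(542,226),(719,262)],5);print('posts base',q,q.mean(0),ang(q[0],q[1]),np.linalg.norm(q[0]-q[1]))
E
```

```text
vials [[ 442.8  135.6   49. ]
 [ 432.3   75.2   49. ]
 [ 428.7    3.9   49. ]
 [ 423.7  -71.4   49. ]
 [ 429.5 -137.2   49. ]]
lookalikes [[501.2  25.   49. ]
 [497.7 -72.5  49. ]
 [334.8 156.3  49. ]
 [348.8 -97.7  49. ]]
rail [[ 475.2 -223.1  166. ]
 [ 422.8 -502.1  166. ]] [ 449.  -362.6  166. ] 79.37663325731337
fin [[631.   18.  128. ]
 [644.6 -49.8 128. ]] [637.8 -15.9 128. ] 101.36919659593987
pins [[ 614.4   93.5   90. ]
 [ 656.5 -131.8   90. ]] [635.4 -19.2  90. ] 100.59663646857584 229.225808443531
cover [[469.9 453.    8. ]
 [522.8 223.    8. ]] [496.4 338.    8. ] 102.95075205069973 236.02511556739728
posts base [[ 473.4 -242.5    5. ]
 [ 423.  -497.6    5. ]] [ 448.2 -370.     5. ] 78.82719420833413 260.03673308327274
```

```bash
python3 -m jog '{"linear":[[40,-40,30],[60,-80,60],[90,-120,60],[120,-160,60],[140,-170,60]],"rot":[[0,0,-7],[0,0,-14],[0,0,-21],[0,0,-28],[0,0,-28]],"jaw":[-1,-1,-1,-1,-1]}'
python3 -m jog '{"linear":[[150,-170,0],[150,-170,0],[150,-170,0],[150,-170,0],[150,-170,0]],"rot":[[0,0,-28],[0,0,-28],[0,0,-28],[0,0,-28],[0,0,-28]],"jaw":[-1,-1,-1,-1,-1]}'
python3 -m jog '{"linear":[[120,-162,0],[120,-162,0],[120,-162,0],[120,-162,0],[120,-162,0]],"rot":[[0,0,0],[0,0,0],[0,0,0],[0,0,0],[0,0,0]],"jaw":[-1,-1,-1,-1,-1]}'
python3 - <<'E'
from h import *
p=snap('wrist','w1'); np.set_printoptions(precision=1,suppress=True)
print(bot.sense()['tool_pos'],p['t'],p['R'])
for X in [(637.8,-15.9,128),(631,18,128),(644.6,-49.8,128),(614,95,90),(656.5,-132,90)]: print(proj(p,X))
for t in ('guard','guard_fin','station'): print(t,[(round(d['confidence'],2),d['box']) for d in bot.trace(p,t)])
E
```

```text
time: 1.37
tool_pos: [326.2, 330.3, 290.6]
tool_rot: [[-0.627, 0.779, 0.002], [0.779, 0.627, 0.001], [-0.0, 0.002, -1.0]]
force: [0.3, 0.0, 0.1]
grip_width: 85.5
finger_force: 0.0
time: 1.78
tool_pos: [464.7, 173.8, 289.7]
tool_rot: [[-0.187, 0.982, 0.0], [0.982, 0.187, 0.0], [0.0, 0.0, -1.0]]
force: [0.5, 1.6, -0.6]
grip_width: 85.3
finger_force: 0.0
time: 2.2
tool_pos: [584.8, 11.1, 289.3]
tool_rot: [[-0.192, 0.981, 0.0], [0.981, 0.192, -0.0], [-0.0, -0.0, -1.0]]
force: [0.9, 0.4, 0.4]
grip_width: 85.4
finger_force: 0.0
[587.    6.6 288.2] [569.9  88.6 431.3] [[ 1.   0.2  0.1]
 [ 0.2 -0.9 -0.3]
 [-0.   0.3 -1. ]]
[[295.  203.6]]
[[296.2 173.9]]
[[293.7 231.4]]
[[293.  98.]]
[[284.4 273.4]]
guard [(0.8, [251.9, 116.4, 321.6, 258.4])]
guard_fin [(0.61, [253.3, 114.3, 323.1, 259.8]), (0.29, [245.9, 76.6, 336.0, 275.1])]
station [(0.57, [241.4, 76.2, 340.4, 276.2])]
```

View pics/w1.png

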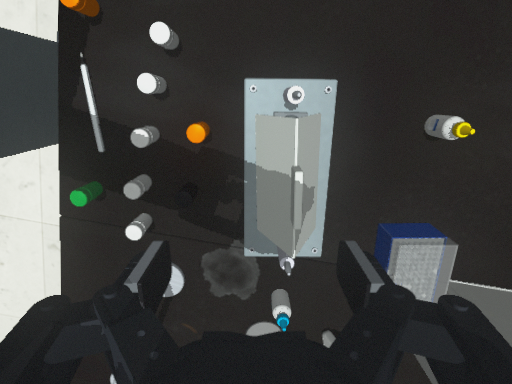

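Wrist view: station at columns 245–336 and rows 78–256, pin tips near (296,95) and (289,264), fin along column ~298. I'll zoom for exact values.

```bash
python3 - <<'E'
import cv2
a=cv2.imread('pics/w1.png')[70:285,235:345]; cv2.imwrite('pics/w1c.png',cv2.resize(a,None,fx=2.75,fy=2.75,interpolation=2))
E
```

```text
(no output)
```

View pics/w1c.png

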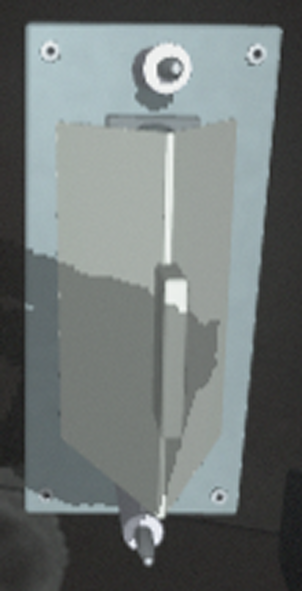

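```bash
python3 - <<'E'
from h import *
p=snap('wrist'); np.set_printoptions(precision=1,suppress=True)
print(bot.sense()['tool_pos'])
# pose of w1 image
p['t']=np.array([569.9,88.6,431.3])
c=lambda l,z: ray(p,np.array(l)/2.75+[235,70],z)
def rep(n,q): d=q[0]-q[-1]; print(n,q[:,:2].tolist(),q.mean(0)[:2],np.degrees(np.arctan2(d[1],d[0])),np.linalg.norm(d))
rep('collars',c([(168,69),(143,531)],64)); rep('tips',c([(178,70),(149,561)],90))
h=c([(50,50),(258,53),(46,494),(219,496)],10);rep('L',h[[0,2]]);rep('R',h[[1,3]]);print(h.mean(0))
rep('fin',c([(176,280),(174,437)],128));rep('ridge',c([(170,133),(157,515)],100))
p2=snap('wrist','w2');print(p2['t'],proj(p2,[614,95,90]),np.abs(p2['color'].astype(int)-p['color']).mean())
E
```

```text
[583.4  14.1 289.4]
collars [[619.9440715703008, 99.7938624342241], [662.4717819721399, -130.50258648091366]] [641.2 -15.4] 100.46266213394593 234.19022297044202
tips [[620.5329843644429, 99.42440535312896], [662.8416106414671, -131.2598159899634]] [641.7 -15.9] 100.39282723149748 234.53193776992876
L [[566.763267289579, 98.7741566806955], [613.0791838002534, -149.12371965568997]] [589.9 -25.2] 100.58282458911562 252.1874723579933
R [[670.1283236972235, 117.89954564198496], [715.4373782676194, -130.37658814051895]] [692.8  -6.2] 100.34235790467675 252.37660159383017
[641.4 -15.7  10. ]
fin [[633.1371994453564, 21.050564651097474], [648.7539035972088, -45.4675779981836]] [640.9 -12.2] 103.21225795784078 68.32674988667756
ridge [[621.7280652933532, 74.55838146302631], [657.9432105320678, -99.20523726876004]] [639.8 -12.3] 101.7728367778048 177.49741389503907
[568.4  91.5 431.4] [[293.7 101.1]] 2.6153717041015625
```

```bash
python3 -m jog '{"linear":[[0,0,0]],"rot":[[0,0,0]],"jaw":[-1]}'; python3 -c "
from h import *
for i in range(4): print(bot.sense()['tool_pos']); bot.snapshot('wrist')"
```

```text
time: 2.58
tool_pos: [583.2, 14.8, 290.0]
tool_rot: [[-0.195, 0.981, 0.001], [0.981, 0.195, 0.0], [-0.0, 0.001, -1.0]]
force: [-0.2, 0.8, 0.2]
grip_width: 85.4
finger_force: 0.0
[583.24569865  14.79238893 289.96232981]
[583.26400025  14.73356304 289.98236031]
[583.33123421  14.60942564 289.94183795]
[583.40931533  14.46336481 289.91204476]
```

```bash
python3 -m jog '{"linear":[[30,-14,0],[57,-27,-20],[57,-27,-60],[57,-27,-100],[57,-27,-130]],"rot":[[0,0,1],[0,0,1],[0,0,1],[0,0,1],[0,0,1]],"jaw":[-1,-1,-1,-1,-1]}'
python3 -m jog '{"linear":[[0,0,-20],[0,0,-40],[0,0,-58],[0,0,-58],[0,0,-58]],"rot":[[0,0,0],[0,0,0],[0,0,0],[0,0,0],[0,0,0]],"jaw":[-1,-1,-1,-1,0]}'
python3 -m jog '{"linear":[[0,0,0],[0,0,0],[0,0,0],[0,0,0],[0,0,0]],"rot":[[0,0,0],[0,0,0],[0,0,0],[0,0,0],[0,0,0]],"jaw":[1,1,1,1,1]}'
python3 -m jog '{"linear":[[0,0,0],[0,0,0],[0,0,0],[0,0,0],[0,0,5]],"rot":[[0,0,0],[0,0,0],[0,0,0],[0,0,0],[0,0,0]],"jaw":[1,1,1,1,1]}'
```

```text
time: 3.2
tool_pos: [639.8, -13.0, 156.1]
tool_rot: [[-0.211, 0.978, -0.003], [0.978, 0.211, 0.001], [0.001, -0.003, -1.0]]
force: [-0.4, -0.1, -0.4]
grip_width: 85.3
finger_force: 0.0
time: 3.62
tool_pos: [640.5, -13.1, 101.5]
tool_rot: [[-0.211, 0.978, -0.001], [0.978, 0.211, 0.0], [0.0, -0.001, -1.0]]
force: [0.4, -0.2, -0.0]
grip_width: 75.3
finger_force: 0.0
time: 4.03
tool_pos: [640.8, -13.3, 102.0]
tool_rot: [[-0.211, 0.978, 0.001], [0.978, 0.211, -0.0], [-0.0, 0.001, -1.0]]
force: [-0.3, -0.3, 0.7]
grip_width: 12.4
finger_force: 0.0
time: 4.45
tool_pos: [640.1, -13.2, 105.6]
tool_rot: [[-0.21, 0.978, -0.002], [0.978, 0.21, 0.0], [0.001, -0.002, -1.0]]
force: [-0.3, 0.1, -1.1]
grip_width: 8.9
finger_force: 58.5
```

```bash
python3 -m jog '{"linear":[[0,0,15],[0,0,50],[0,0,90],[0,0,130],[0,0,170]],"rot":[[0,0,0],[0,0,0],[0,0,0],[0,0,0],[0,0,0]],"jaw":[1,1,1,1,1]}'
python3 -m jog '{"linear":[[0,0,30],[-15,-28,35],[-35,-65,35],[-55,-100,35],[-75,-138,35]],"rot":[[0,0,0],[0,0,-3],[0,0,-6],[0,0,-9],[0,0,-12]],"jaw":[1,1,1,1,1]}'
python3 -m jog '{"linear":[[-20,-37,0],[-40,-74,0],[-60,-111,0],[-80,-140,0],[-80,-140,0]],"rot":[[0,0,-3],[0,0,-6],[0,0,-9],[0,0,-12],[0,0,-12]],"jaw":[1,1,1,1,1]}'
python3 -m jog '{"linear":[[-10,-20,0],[-20,-40,0],[-30,-60,0],[-37,-77,0],[-37,-77,0]],"rot":[[0,0,0],[0,0,0],[0,0,0],[0,0,0],[0,0,0]],"jaw":[1,1,1,1,1]}'
python3 -m jog '{"linear":[[0,0,0],[0,0,0],[0,0,0],[0,0,0],[0,0,0]],"rot":[[0,0,0],[0,0,0],[0,0,0],[0,0,0],[0,0,0]],"jaw":[1,1,1,1,1]}'
python3 - <<'E'
from h import *
p=snap('wrist','w3'); p2=snap('top','t3');p3=snap('side','s3'); np.set_printoptions(precision=1,suppress=True)
import cv2
a=cv2.imread('pics/w3.png');b=cv2.imread('pics/t3.png')[170:260,290:440];b=cv2.resize(b,(640,384),interpolation=2)
cv2.imwrite('pics/m3.png',cv2.resize(np.vstack([cv2.resize(a,(640,480)),b]),(444,600)))
E
```

```text
time: 4.87
tool_pos: [640.1, -13.2, 278.1]
tool_rot: [[-0.21, 0.978, -0.001], [0.978, 0.21, 0.0], [0.0, -0.001, -1.0]]
force: [0.8, -0.0, -1.9]
grip_width: 8.8
finger_force: 58.7
time: 5.28
tool_pos: [565.0, -151.1, 311.2]
tool_rot: [[-0.001, 1.0, -0.001], [1.0, 0.001, 0.0], [0.0, -0.001, -1.0]]
force: [-0.4, 0.1, -1.4]
grip_width: 8.8
finger_force: 58.9
time: 5.7
tool_pos: [482.9, -295.0, 310.9]
tool_rot: [[0.214, 0.977, -0.002], [0.977, -0.214, -0.001], [-0.001, -0.002, -1.0]]
force: [0.7, -0.3, -0.5]
grip_width: 9.1
finger_force: 58.9
time: 6.12
tool_pos: [447.9, -369.5, 310.7]
tool_rot: [[0.208, 0.978, -0.001], [0.978, -0.208, 0.0], [0.0, -0.001, -1.0]]
force: [0.8, -0.5, -2.1]
grip_width: 8.9
finger_force: 58.9
time: 6.53
tool_pos: [449.6, -366.6, 311.6]
tool_rot: [[0.204, 0.979, 0.0], [0.979, -0.204, -0.0], [-0.0, 0.0, -1.0]]
force: [-0.1, 0.2, -1.1]
grip_width: 8.8
finger_force: 58.9
```

View pics/m3.png

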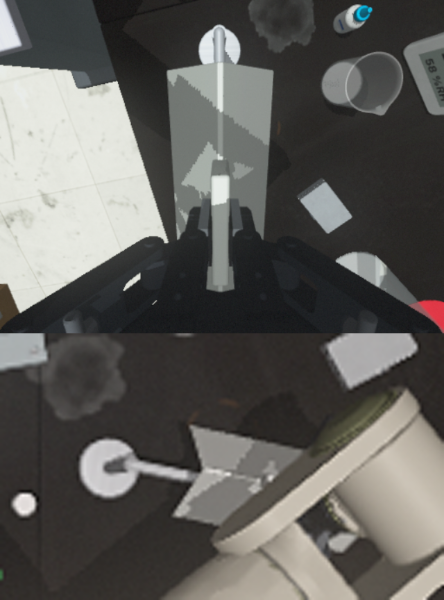

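The guard is held straight above the bar and aligned with it: the bar end at (219,35) is in line with the fin.

```bash
python3 -m jog '{"linear":[[0,0,-30],[0,0,-60],[0,0,-90],[0,0,-112],[0,0,-120]],"rot":[[0,0,0],[0,0,0],[0,0,0],[0,0,0],[0,0,0]],"jaw":[1,1,1,1,1]}'
python3 -m jog '{"linear":[[0,0,-4],[0,0,-7],[0,0,-9],[0,0,-11],[0,0,-11]],"rot":[[0,0,0],[0,0,0],[0,0,0],[0,0,0],[0,0,0]],"jaw":[1,1,1,1,1]}'
```

```text
time: 7.1
tool_pos: [448.4, -366.1, 188.1]
tool_rot: [[0.205, 0.979, -0.003], [0.979, -0.205, 0.004], [0.003, -0.004, -1.0]]
force: [0.2, 0.4, -2.3]
grip_width: 8.8
finger_force: 58.8
time: 7.52
tool_pos: [449.4, -367.4, 181.1]
tool_rot: [[0.205, 0.979, 0.001], [0.979, -0.205, -0.001], [-0.001, 0.001, -1.0]]
force: [-0.5, 0.6, -1.2]
grip_width: 9.0
finger_force: 58.8
```

```bash
python3 -m jog '{"linear":[[0,0,-2],[0,0,-4],[0,0,-4],[0,0,-4],[0,0,-4]],"rot":[[0,0,0],[0,0,0],[0,0,0],[0,0,0],[0,0,0]],"jaw":[1,1,1,1,1]}'
python3 -m jog '{"linear":[[0,0,-2],[0,0,-3],[0,0,-3],[0,0,-3],[0,0,-3]],"rot":[[0,0,0],[0,0,0],[0,0,0],[0,0,0],[0,0,0]],"jaw":[1,1,1,1,1]}'
```

```text
time: 7.93
tool_pos: [449.6, -367.6, 177.8]
tool_rot: [[0.204, 0.979, 0.001], [0.979, -0.204, -0.002], [-0.002, 0.002, -1.0]]
force: [-0.7, 0.9, 4.7]
grip_width: 8.8
finger_force: 60.3
time: 8.35
tool_pos: [449.7, -367.7, 177.7]
tool_rot: [[0.204, 0.979, 0.003], [0.979, -0.204, -0.004], [-0.003, 0.003, -1.0]]
force: [-6.2, 7.2, 25.2]
grip_width: 9.3
finger_force: 63.2
```

```bash
python3 -m jog '{"linear":[[0,0,2],[0,0,2.5],[0,0,2.5],[0,0,2.5],[0,0,2.5]],"rot":[[0,0,0],[0,0,0],[0,0,0],[0,0,0],[0,0,0]],"jaw":[1,1,0.7,0.4,0]}'
python3 -m jog '{"linear":[[0,0,0],[0,0,0],[0,0,0],[0,0,10],[0,0,40]],"rot":[[0,0,0],[0,0,0],[0,0,0],[0,0,0],[0,0,0]],"jaw":[-0.3,-0.6,-1,-1,-1]}'
python3 -m jog '{"linear":[[0,0,30],[0,0,60],[0,20,90],[0,60,90],[0,100,90]],"rot":[[0,0,0],[0,0,0],[0,0,0],[0,0,4],[0,0,11]],"jaw":[-1,-1,-1,-1,-1]}'
python3 - <<'E'
from h import *
p=snap('wrist','w4'); p2=snap('side','s4')
a=cv2.imread('pics/w4.png');b=cv2.imread('pics/s4.png')[130:384,160:400];b=cv2.resize(b,(403,384*403*254//240//384*1),interpolation=2)
h=min(384,b.shape[0]); b=cv2.resize(b,(int(b.shape[1]*384/b.shape[0]),384))
m=np.hstack([a,b]); s=800/m.shape[1]; cv2.imwrite('pics/m4.png',cv2.resize(m,(800,int(384*s))))
E
```

```text
time: 8.77
tool_pos: [449.2, -367.1, 175.8]
tool_rot: [[0.206, 0.979, -0.0], [0.979, -0.206, 0.0], [0.0, -0.0, -1.0]]
force: [-0.2, 1.0, -1.0]
grip_width: 36.3
finger_force: 0.0
time: 9.18
tool_pos: [448.2, -366.0, 213.3]
tool_rot: [[0.205, 0.979, -0.005], [0.979, -0.205, 0.006], [0.005, -0.006, -1.0]]
force: [-0.1, -0.3, -0.3]
grip_width: 85.5
finger_force: 0.0
time: 9.6
tool_pos: [449.2, -266.8, 308.1]
tool_rot: [[0.014, 1.0, 0.003], [1.0, -0.014, -0.002], [-0.002, 0.003, -1.0]]
force: [1.7, 0.3, -0.5]
grip_width: 85.1
finger_force: 0.0
```

View pics/m4.png

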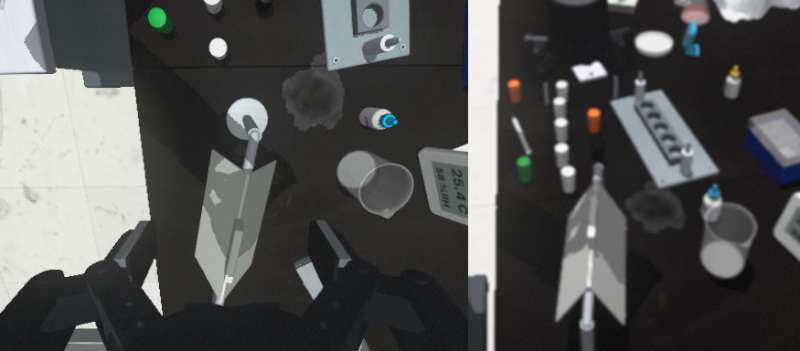

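Guard hangs astride the bar near its middle in both views. Now a look at the vials and the open station together.

```bash
python3 -m jog '{"linear":[[10,40,0],[20,80,0],[30,120,0],[40,160,0],[50,195,0]],"rot":[[0,0,0],[0,0,0],[0,0,0],[0,0,0],[0,0,0]],"jaw":[-1,-1,-1,-1,-1]}'
python3 -m jog '{"linear":[[10,40,0],[20,70,0],[20,70,0],[20,70,0],[20,70,0]],"rot":[[0,0,0],[0,0,0],[0,0,0],[0,0,0],[0,0,0]],"jaw":[-1,-1,-1,-1,-1]}'
python3 -m jog '{"linear":[[0,0,0],[0,0,0],[0,0,0],[0,0,0],[0,0,0]],"rot":[[0,0,0],[0,0,0],[0,0,0],[0,0,0],[0,0,0]],"jaw":[-1,-1,-1,-1,-1]}'
python3 - <<'E'
from h import *
p=snap('wrist','w5'); np.save('w5R.npy',np.c_[p['R'],p['t']]); np.set_printoptions(precision=1,suppress=True)
a=cv2.imread('pics/w5.png'); cv2.imwrite('pics/w5b.png',cv2.resize(a,(800,600),interpolation=2))
print(bot.sense()['tool_pos'])
for d in bot.trace(p,'vial_a'):
    m=d['pixels']; col=p['color'][m].mean(0); print(round(d['confidence'],2),d['box'],col)
E
```

```text
time: 10.12
tool_pos: [499.4, -70.3, 306.9]
tool_rot: [[0.016, 1.0, 0.001], [1.0, -0.016, -0.0], [-0.0, 0.001, -1.0]]
force: [0.9, -1.1, -0.0]
grip_width: 85.2
finger_force: 0.0
time: 10.53
tool_pos: [519.3, -2.9, 306.3]
tool_rot: [[0.015, 1.0, 0.0], [1.0, -0.015, -0.0], [-0.0, 0.0, -1.0]]
force: [-0.1, -0.6, 0.3]
grip_width: 85.5
finger_force: 0.0
time: 10.95
tool_pos: [519.2, -2.6, 306.1]
tool_rot: [[0.016, 1.0, 0.0], [1.0, -0.016, -0.0], [-0.0, 0.0, -1.0]]
force: [-0.4, 0.2, -0.3]
grip_width: 85.4
finger_force: 0.0
[519.2  -2.4 306.1]
0.94 [183.1, 182.4, 201.6, 207.2] [122.  125.3 123.5]
0.91 [182.3, 134.8, 201.4, 160.4] [192.6 194.9 193.6]
0.85 [234.1, 123.1, 252.6, 143.7] [219.  134.6  12.3]
0.83 [134.8, 198.5, 157.4, 223.6] [37.1 90.3 49.4]
0.61 [185.8, 38.4, 209.9, 59.6] [200.7 202.5 201.6]
0.59 [192.2, 222.7, 211.8, 244.8] [149.2 152.1 150.6]
0.59 [233.0, 184.2, 253.4, 205.6] [28.8 28.6 29.5]
0.59 [94.5, 19.6, 131.9, 43.4] [167.3  98.6  12.6]
0.56 [178.5, 85.4, 202.6, 104.8] [197.7 199.8 198.7]
0.21 [193.5, 330.9, 201.6, 343.9] [128.9 133.  129.5]
```

View pics/w5b.png

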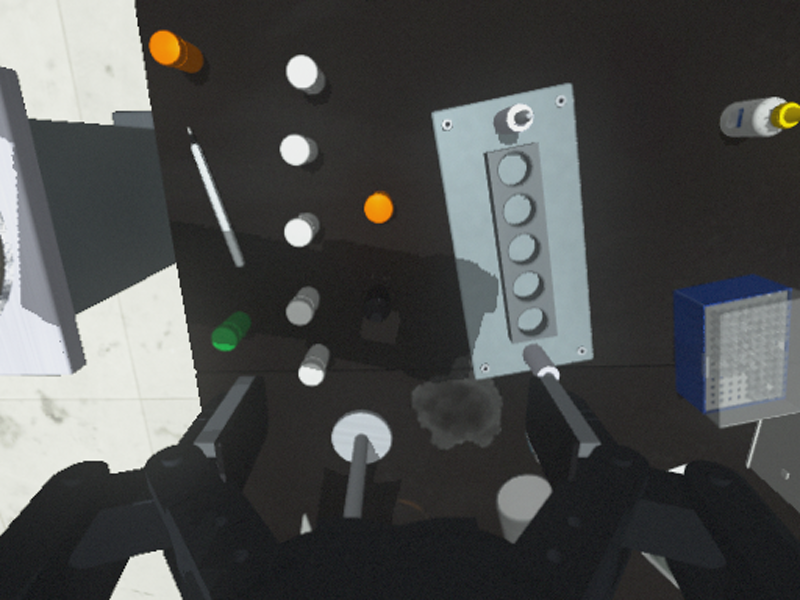

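Five white caps at (302,72), (296,150), (299,232), (302,306) and (312,373). The five pockets run from (515,169) to (533,321), all empty.

```bash
python3 - <<'E'
from h import *
p=snap('wrist'); np.set_printoptions(precision=1,suppress=True)
c=lambda l,z: ray(p,np.array(l)/1.5625,z)
v=c([(302,72),(296,150),(299,232),(301,307),(312,373)],49);print('v',v)
k=c([(515,169),(519,209),(524,248),(528,285),(533,321)],28);print('k',k,np.linalg.norm(np.diff(k,axis=0),axis=1))
h=c([(447,125),(561,101),(485,369),(582,352)],10);print(h,h.mean(0))
o=k.mean(0)*.6+h.mean(0)*.4; d=k[0]-k[4]; a=np.arctan2(d[1],d[0]); print(o,np.degrees(a))
d=h[0]-h[2];print(np.degrees(np.arctan2(d[1],d[0])))
E
```

```text
v [[ 444.9  138.1   49. ]
 [ 435.3   77.8   49. ]
 [ 432.4    7.8   49. ]
 [ 428.7  -63.2   49. ]
 [ 434.1 -132.5   49. ]]
k [[627.3  58.8  28. ]
 [633.3  22.8  28. ]
 [640.6 -14.   28. ]
 [647.1 -50.9  28. ]
 [655.  -88.6  28. ]] [36.4 37.6 37.4 38.6]
[[ 567.    97.8   10. ]
 [ 669.9  117.2   10. ]
 [ 613.2 -150.7   10. ]
 [ 716.4 -132.1   10. ]] [641.6 -16.9  10. ]
[641.1 -15.4  20.8] 100.6537023501764
100.51686704069928
```

```bash
cat >> h.py <<'E'
from scipy.optimize import least_squares
th=np.linspace(0,2*np.pi,48)
RINGS=[(12,0),(12,36),(13,36),(13,49)]
def fitvial(p,box,x0,z0=0):
    "vial xy whose projected silhouette box matches box"
    def f(x):
        P=np.vstack([np.c_[x[0]+r*np.cos(th),x[1]+r*np.sin(th),np.full(48,z0+z)] for r,z in RINGS]); u=proj(p,P)
        return np.r_[u.min(0),u.max(0)]-np.array(box)
    r=least_squares(f,x0); return r.x,np.abs(r.fun).max()
def vials(p,zs=0):
    out=[]
    for d in bot.trace(p,'vial_a'):
        b=np.array(d['box']); m=d['pixels']; col=p['color'][m].astype(float).mean(0)
        if col.max()-col.min()>40 or col.max()<60 or b[3]>320: continue
        x0=ray(p,[[(b[0]+b[2])/2,(b[1]+b[3])/2]],25)[0,:2]
        x,e=fitvial(p,b,x0,zs); 
        ys,xs=np.nonzero(m); x2,e2=fitvial(p,[xs.min(),ys.min(),xs.max()+1,ys.max()+1],x0,zs)
        out.append((round(d['confidence'],2),x.round(1),round(e,1),x2.round(1),round(e2,1),col.mean().round()))
    return out
E
python3 - <<'E'
from h import *
p=snap('wrist')
for o in vials(p): print(*o)
p=snap('top')
for o in vials(p): print(*o)
E
```

```text
0.89 [423.4 -68.9] 1.6 [425.1 -69.5] 0.9 110.0
0.77 [429.9   9.9] 2.3 [431.2   7.1] 0.8 188.0
0.72 [433.1  78.6] 1.7 [433.8  77.1] 1.6 208.0
0.68 [444.8 137.4] 0.6 [445.1 137.2] 0.8 195.0
0.63 [ 6.34e+02 -4.00e-01] 84.2 [ 6.32e+02 -5.00e-01] 85.0 152.0
0.57 [ 431.5 -136.6] 2.2 [ 432.3 -135.2] 0.8 151.0
0.55 [ 675.8 -339.9] 11.4 [ 676.4 -345.9] 10.5 110.0
0.5 [ 431.2 -132.6] 1.2 [ 430.5 -137.4] 0.3 199.0
0.46 [658.4 -26. ] 38.2 [655.9 -20.4] 37.9 161.0
```

```bash
python3 -m jog '{"linear":[[-15,28,-20],[-30,56,-50],[-45,84,-90],[-60,112,-130],[-74,137,-160]],"rot":[[0,0,4],[0,0,8],[0,0,11.4],[0,0,11.4],[0,0,11.4]],"jaw":[-0.1,-0.1,-0.1,-0.1,-0.1]}'
python3 -m jog '{"linear":[[0,1,0],[0,2,0],[0,2,0],[0,2,0],[0,2,0]],"rot":[[0,0,0],[0,0,0],[0,0,0],[0,0,0],[0,0,0]],"jaw":[-0.1,-0.1,-0.1,-0.1,-0.1]}'
python3 - <<'E'
from h import *
p=snap('wrist','w6'); print(bot.sense()['tool_pos'])
for o in vials(p): print(*o)
E
```

```text
time: 11.72
tool_pos: [451.0, 123.7, 160.0]
tool_rot: [[-0.183, 0.983, 0.001], [0.983, 0.183, -0.0], [-0.0, 0.001, -1.0]]
force: [1.4, 0.0, -0.9]
grip_width: 47.1
finger_force: 0.0
time: 12.13
tool_pos: [452.9, 124.1, 162.4]
tool_rot: [[-0.182, 0.983, 0.002], [0.983, 0.182, -0.0], [-0.0, 0.002, -1.0]]
force: [-0.7, 0.2, -0.1]
grip_width: 46.8
finger_force: 0.0
[452.71257543 124.14727911 162.16945345]
0.97 [433.   8.] 4.7 [433.3   7.6] 3.5 119.0
0.87 [445.8 139.5] 0.6 [444.6 138.8] 0.9 199.0
0.57 [434.3  77.5] 1.6 [434.6  78.4] 0.8 128.0
```

```bash
python3 -m jog '{"linear":[[-7.5,14.5,-20],[-7.5,14.5,-50],[-7.5,14.5,-85],[-7.5,14.5,-115],[-7.5,14.5,-138]],"rot":[[0,0,0],[0,0,0],[0,0,0],[0,0,0],[0,0,0]],"jaw":[-0.1,-0.1,-0.1,-0.1,-0.1]}'
python3 -m jog '{"linear":[[0,0,0],[0,0,0],[0,0,0],[0,0,0],[0,0,0]],"rot":[[0,0,0],[0,0,0],[0,0,0],[0,0,0],[0,0,0]],"jaw":[-0.1,0.3,1,1,1]}'
python3 -m jog '{"linear":[[0,0,0],[0,0,0],[0,0,30],[0,0,70],[0,0,110]],"rot":[[0,0,0],[0,0,0],[0,0,0],[0,0,0],[0,0,0]],"jaw":[1,1,1,1,1]}'
python3 - <<'E'
from h import *
s=bot.sense();p=snap('wrist','w7'); print(s['tool_pos'])
E
```

```text
time: 12.65
tool_pos: [444.0, 138.9, 21.5]
tool_rot: [[-0.183, 0.983, -0.001], [0.983, 0.183, -0.0], [0.0, -0.001, -1.0]]
force: [0.4, 0.1, -0.2]
grip_width: 47.0
finger_force: 0.0
time: 13.07
tool_pos: [445.4, 139.3, 24.8]
tool_rot: [[-0.183, 0.983, 0.003], [0.983, 0.183, 0.0], [-0.0, 0.003, -1.0]]
force: [-0.6, 0.4, 4.4]
grip_width: 24.3
finger_force: 58.9
time: 13.48
tool_pos: [443.7, 139.2, 135.0]
tool_rot: [[-0.183, 0.983, -0.001], [0.983, 0.183, -0.0], [0.0, -0.001, -1.0]]
force: [0.9, -0.1, -0.4]
grip_width: 24.1
finger_force: 59.0
[443.74802725 139.22458636 134.95128959]
```

View pics/w7.png

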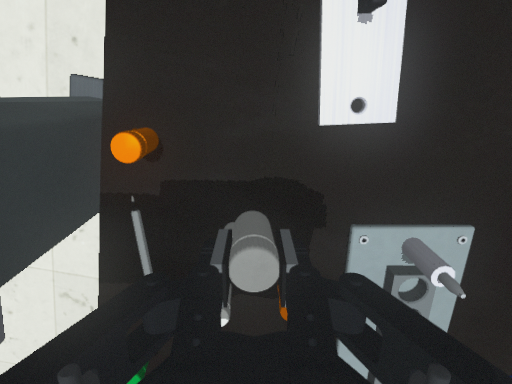

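Vial held upright at (254,250). On to pocket_4.

```bash
python3 -m jog '{"linear":[[36,-16,0],[73,-32,0],[109,-48,0],[145,-64,0],[182,-80,0]],"rot":[[0,0,0],[0,0,0],[0,0,0],[0,0,0],[0,0,0]],"jaw":[1,1,1,1,1]}'
python3 -m jog '{"linear":[[0,0,-15],[0,0,-40],[0,0,-60],[0,0,-60],[0,0,-60]],"rot":[[0,0,0],[0,0,0],[0,0,0],[0,0,0],[0,0,0]],"jaw":[1,1,1,1,1]}'
python3 - <<'E'
from h import *
s=bot.sense();p=snap('wrist','w8'); print(s['tool_pos'])
cv2.imwrite('pics/w8c.png',cv2.resize(p['color'][140:384,120:400,::-1],None,fx=2,fy=2))
E
```

```text
time: 13.95
tool_pos: [627.8, 58.3, 133.9]
tool_rot: [[-0.183, 0.983, 0.001], [0.983, 0.183, -0.0], [-0.0, 0.001, -1.0]]
force: [0.3, 0.7, -0.3]
grip_width: 24.0
finger_force: 59.0
time: 14.37
tool_pos: [626.2, 59.3, 73.4]
tool_rot: [[-0.183, 0.983, -0.001], [0.983, 0.183, 0.0], [0.0, -0.001, -1.0]]
force: [1.1, 0.2, 0.1]
grip_width: 23.8
finger_force: 59.1
[626.18119217  59.2977228   73.44111307]
```

View pics/w8c.png

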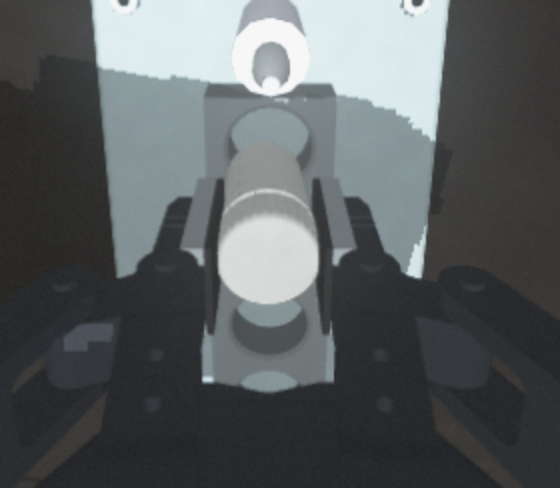

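Vial (column ~268) is centred on the nest (205–335), and pocket_4's rim top is at crop row ~107. I'll compare with the model projection.

```bash
python3 - <<'E'
from h import *
p=snap('wrist'); print(bot.sense()['tool_pos']); np.set_printoptions(precision=1,suppress=True)
for c in [(627.4,58.9),(634.3,21.6)]:
    u=(proj(p,np.c_[c[0]+15*np.cos(th),c[1]+15*np.sin(th),np.full(48,28)])-[120,140])*2; print(u.min(0),u.max(0))
u=(proj(p,[(620,100,90),(620,100,64)])-[120,140])*2;print(u)
g=cv2.cvtColor(p['color'],cv2.COLOR_RGB2GRAY)[140:384,120:400]; print('col135 rows',g[40:75,135]); print('row70',g[63,100:170:2])
E
```

```text
[627.22498874  59.28854798  75.27187967]
[225.2 106.7] [309.8 185. ]
[227.3 204.6] [307.2 274.5]
[[269.3  83.6]
 [268.9  56.4]]
col135 rows [246 246 246 245 245 247 237 135 177 201 201 161 126 141 151 151 151 152
 152 152 152 151 152 151 150 150 149 150 151 149 149 145 145 147 147]
row70 [149 128 129 129 128 128 128 113 147 149 150 149 150 150 150 151 151 152
 151 151 151 151 149 152 150 150 130 122 129 128 129 128 128 138 150]
```

```bash
python3 -m jog '{"linear":[[0,-0.3,-15],[0,-0.3,-30],[0,-0.3,-38],[0,-0.3,-39.5],[0,-0.3,-39.5]],"rot":[[0,0,0],[0,0,0],[0,0,0],[0,0,0],[0,0,0]],"jaw":[1,1,1,1,1]}'
python3 -m jog '{"linear":[[0,0,0],[0,0,0],[0,0,0],[0,0,0],[0,0,0]],"rot":[[0,0,0],[0,0,0],[0,0,0],[0,0,0],[0,0,0]],"jaw":[1,1,1,1,1]}'
```

```text
time: 14.88
tool_pos: [627.0, 59.0, 35.1]
tool_rot: [[-0.183, 0.983, 0.002], [0.983, 0.183, -0.0], [-0.0, 0.002, -1.0]]
force: [-0.7, -0.2, -0.2]
grip_width: 24.2
finger_force: 59.2
time: 15.3
tool_pos: [627.0, 58.9, 34.8]
tool_rot: [[-0.183, 0.983, 0.002], [0.983, 0.183, -0.0], [-0.0, 0.002, -1.0]]
force: [-1.0, -0.0, 6.4]
grip_width: 24.1
finger_force: 59.5
```

```bash
python3 -m jog '{"linear":[[0,0,0.3],[0,0,0.3],[0,0,0.3],[0,0,25],[0,0,60]],"rot":[[0,0,0],[0,0,0],[0,0,0],[0,0,0],[0,0,0]],"jaw":[0.5,-0.1,-0.1,-0.1,-0.1]}'
python3 -m jog '{"linear":[[0,0,35],[-35,5,50],[-75,9,55],[-115,13,55],[-150,19,55]],"rot":[[0,0,0],[0,0,0],[0,0,0],[0,0,0],[0,0,0]],"jaw":[-0.1,-0.1,-0.1,-0.1,-0.1]}'
python3 -m jog '{"linear":[[-35,0,0],[-43,0,0],[-43,0,0],[-43,0,0],[-43,0,0]],"rot":[[0,0,0],[0,0,0],[0,0,0],[0,0,0],[0,0,0]],"jaw":[-0.1,-0.1,-0.1,-0.1,-0.1]}'
python3 - <<'E'
from h import *
p=snap('wrist','w9'); print(bot.sense()['tool_pos'])
for o in vials(p): print(*o)
E
```

```text
time: 15.72
tool_pos: [624.4, 59.0, 91.1]
tool_rot: [[-0.183, 0.983, -0.008], [0.983, 0.183, 0.001], [0.002, -0.007, -1.0]]
force: [1.1, -0.3, 0.4]
grip_width: 47.0
finger_force: 0.0
time: 16.13
tool_pos: [473.9, 78.1, 148.7]
tool_rot: [[-0.183, 0.983, -0.0], [0.983, 0.183, -0.0], [0.0, -0.0, -1.0]]
force: [1.5, 1.4, 0.6]
grip_width: 47.4
finger_force: 0.0
time: 16.55
tool_pos: [434.7, 77.7, 148.9]
tool_rot: [[-0.183, 0.983, 0.001], [0.983, 0.183, -0.0], [-0.0, 0.001, -1.0]]
force: [-0.6, 0.1, 0.7]
grip_width: 47.0
finger_force: 0.0
[434.58204946  77.73567303 148.77269689]
0.94 [434.3  76.7] 1.0 [433.9  78.1] 0.8 146.0
0.79 [430.2   9. ] 2.2 [431.4   7.7] 1.0 121.0
0.58 [636.9  51.7] 2.9 [637.5  52.5] 3.8 163.0
```

```bash
python3 -m jog '{"linear":[[0,0,-30],[0,0,-65],[0,0,-100],[0,0,-120],[0,0,-124.5]],"rot":[[0,0,0],[0,0,0],[0,0,0],[0,0,0],[0,0,0]],"jaw":[-0.1,-0.1,-0.1,-0.1,-0.1]}'
python3 -m jog '{"linear":[[0,0,0],[0,0,0],[0,0,0],[0,0,0],[0,0,0]],"rot":[[0,0,0],[0,0,0],[0,0,0],[0,0,0],[0,0,0]],"jaw":[-0.1,0.3,1,1,1]}'
python3 -m jog '{"linear":[[0,0,0],[0,0,0],[0,0,30],[0,0,70],[0,0,110]],"rot":[[0,0,0],[0,0,0],[0,0,0],[0,0,0],[0,0,0]],"jaw":[1,1,1,1,1]}'
python3 -m jog '{"linear":[[36,-10,0],[72,-20,0],[108,-30,0],[144,-40,0],[180,-50,0]],"rot":[[0,0,0],[0,0,0],[0,0,0],[0,0,0],[0,0,0]],"jaw":[1,1,1,1,1]}'
python3 -m jog '{"linear":[[19.7,-6,0],[19.7,-6,-15],[19.7,-6,-40],[19.7,-6,-60],[19.7,-6,-60]],"rot":[[0,0,0],[0,0,0],[0,0,0],[0,0,0],[0,0,0]],"jaw":[1,1,1,1,1]}'
python3 -m jog '{"linear":[[0,0,0],[0,0,0],[0,0,0]],"rot":[[0,0,0],[0,0,0],[0,0,0]],"jaw":[1,1,1]}'
```

```text
time: 17.07
tool_pos: [432.0, 78.0, 21.2]
tool_rot: [[-0.183, 0.983, -0.006], [0.983, 0.183, 0.001], [0.002, -0.006, -1.0]]
force: [-0.5, 0.3, -0.1]
grip_width: 46.8
finger_force: 0.0
time: 17.48
tool_pos: [434.5, 77.9, 25.7]
tool_rot: [[-0.183, 0.983, 0.003], [0.983, 0.183, -0.0], [-0.001, 0.003, -1.0]]
force: [0.3, -1.3, 8.0]
grip_width: 24.0
finger_force: 58.8
time: 17.9
tool_pos: [432.8, 78.0, 136.1]
tool_rot: [[-0.183, 0.983, -0.001], [0.983, 0.183, 0.0], [0.0, -0.001, -1.0]]
force: [1.6, 0.4, 0.3]
grip_width: 24.1
finger_force: 58.9
time: 18.32
tool_pos: [615.0, 27.4, 135.2]
tool_rot: [[-0.183, 0.983, 0.001], [0.983, 0.183, -0.0], [-0.0, 0.001, -1.0]]
force: [0.4, -0.6, -0.5]
grip_width: 23.5
finger_force: 59.0
time: 18.73
tool_pos: [631.1, 22.2, 70.7]
tool_rot: [[-0.183, 0.983, -0.007], [0.983, 0.183, 0.001], [0.002, -0.006, -1.0]]
force: [-0.0, -0.2, -1.5]
grip_width: 24.2
finger_force: 59.0
time: 18.98
tool_pos: [633.9, 21.9, 76.3]
tool_rot: [[-0.183, 0.983, 0.003], [0.983, 0.183, -0.0], [-0.001, 0.003, -1.0]]
force: [-0.9, 0.1, 0.5]
grip_width: 24.0
finger_force: 59.0
```

```bash
python3 -m jog '{"linear":[[0.3,-0.3,-15],[0.3,-0.3,-30],[0.3,-0.3,-37],[0.3,-0.3,-39],[0.3,-0.3,-39]],"rot":[[0,0,0],[0,0,0],[0,0,0],[0,0,0],[0,0,0]],"jaw":[1,1,1,1,1]}'
python3 -m jog '{"linear":[[0,0,0],[0,0,0],[0,0,0],[0,0,0],[0,0,0]],"rot":[[0,0,0],[0,0,0],[0,0,0],[0,0,0],[0,0,0]],"jaw":[1,1,1,1,1]}'
```

```text
time: 19.4
tool_pos: [633.8, 21.6, 36.3]
tool_rot: [[-0.183, 0.983, 0.001], [0.983, 0.183, -0.0], [-0.0, 0.001, -1.0]]
force: [0.2, -0.5, -0.1]
grip_width: 24.1
finger_force: 59.2
time: 19.82
tool_pos: [633.7, 21.6, 35.9]
tool_rot: [[-0.183, 0.983, 0.001], [0.983, 0.183, -0.0], [-0.0, 0.001, -1.0]]
force: [-0.6, 0.2, 2.9]
grip_width: 23.9
finger_force: 59.3
```

```bash
python3 -m jog '{"linear":[[0,0,0],[0,0,0],[0,0,0],[0,0,25],[0,0,60]],"rot":[[0,0,0],[0,0,0],[0,0,0],[0,0,0],[0,0,0]],"jaw":[0.5,-0.1,-0.1,-0.1,-0.1]}'
python3 -m jog '{"linear":[[0,0,35],[-35,-3,50],[-75,-6,55],[-115,-10,55],[-150,-13.5,55]],"rot":[[0,0,0],[0,0,0],[0,0,0],[0,0,0],[0,0,0]],"jaw":[-0.1,-0.1,-0.1,-0.1,-0.1]}'
python3 -m jog '{"linear":[[-35,0,0],[-51.5,0,0],[-51.5,0,0],[-51.5,0,0],[-51.5,0,0]],"rot":[[0,0,0],[0,0,0],[0,0,0],[0,0,0],[0,0,0]],"jaw":[-0.1,-0.1,-0.1,-0.1,-0.1]}'
python3 - <<'E'
from h import *
p=snap('wrist','w10'); print(bot.sense()['tool_pos'])
for o in vials(p): print(*o)
E
```

```text
time: 20.23
tool_pos: [631.5, 21.9, 92.8]
tool_rot: [[-0.183, 0.983, -0.007], [0.983, 0.183, 0.001], [0.002, -0.007, -1.0]]
force: [0.1, -0.5, -0.2]
grip_width: 47.1
finger_force: 0.0
time: 20.65
tool_pos: [481.0, 8.3, 150.3]
tool_rot: [[-0.183, 0.983, -0.0], [0.983, 0.183, -0.0], [-0.0, -0.0, -1.0]]
force: [1.0, -0.7, -0.0]
grip_width: 47.0
finger_force: 0.0
time: 21.07
tool_pos: [432.7, 8.0, 150.5]
tool_rot: [[-0.183, 0.983, 0.001], [0.983, 0.183, -0.0], [-0.0, 0.001, -1.0]]
force: [0.4, 0.3, -0.2]
grip_width: 46.5
finger_force: 0.0
[432.79310071   8.03870521 150.35589879]
0.96 [639.6  55.4] 4.1 [638.5  57.3] 4.2 166.0
0.87 [426.  -66.3] 2.2 [426.9 -68.2] 1.0 119.0
0.81 [430.9   7.8] 2.0 [431.2   7.7] 1.7 136.0
0.61 [645.6  17.4] 3.8 [644.3  18.6] 3.6 165.0
```

```bash
python3 -m jog '{"linear":[[-1,-0.3,-30],[-1,-0.3,-65],[-1,-0.3,-100],[-1,-0.3,-120],[-1,-0.3,-126]],"rot":[[0,0,0],[0,0,0],[0,0,0],[0,0,0],[0,0,0]],"jaw":[-0.1,-0.1,-0.1,-0.1,-0.1]}'
python3 -m jog '{"linear":[[0,0,0],[0,0,0],[0,0,0],[0,0,0],[0,0,0]],"rot":[[0,0,0],[0,0,0],[0,0,0],[0,0,0],[0,0,0]],"jaw":[-0.1,0.3,1,1,1]}'
python3 -m jog '{"linear":[[0,0,0],[0,0,0],[0,0,30],[0,0,70],[0,0,110]],"rot":[[0,0,0],[0,0,0],[0,0,0],[0,0,0],[0,0,0]],"jaw":[1,1,1,1,1]}'
python3 -m jog '{"linear":[[36,-4,0],[72,-8,0],[108,-12,0],[144,-16,0],[180,-20,0]],"rot":[[0,0,0],[0,0,0],[0,0,0],[0,0,0],[0,0,0]],"jaw":[1,1,1,1,1]}'
python3 -m jog '{"linear":[[29.5,-3.5,0],[29.5,-3.5,-15],[29.5,-3.5,-40],[29.5,-3.5,-60],[29.5,-3.5,-60]],"rot":[[0,0,0],[0,0,0],[0,0,0],[0,0,0],[0,0,0]],"jaw":[1,1,1,1,1]}'
python3 -m jog '{"linear":[[0,0,0],[0,0,0],[0,0,0],[0,0,0]],"rot":[[0,0,0],[0,0,0],[0,0,0],[0,0,0]],"jaw":[1,1,1,1]}'
```

```text
time: 21.58
tool_pos: [429.7, 8.3, 21.3]
tool_rot: [[-0.183, 0.983, -0.005], [0.983, 0.183, 0.001], [0.002, -0.005, -1.0]]
force: [-0.5, 0.6, 0.1]
grip_width: 46.8
finger_force: 0.0
time: 22.0
tool_pos: [431.9, 7.6, 25.6]
tool_rot: [[-0.183, 0.983, 0.003], [0.983, 0.183, -0.001], [-0.001, 0.003, -1.0]]
force: [-0.5, 0.1, 8.1]
grip_width: 23.8
finger_force: 58.8
time: 22.42
tool_pos: [430.3, 8.0, 136.0]
tool_rot: [[-0.183, 0.983, -0.001], [0.983, 0.183, 0.0], [0.001, -0.001, -1.0]]
force: [1.9, 0.1, 0.1]
grip_width: 24.2
finger_force: 58.9
time: 22.83
tool_pos: [612.5, -12.2, 135.0]
tool_rot: [[-0.183, 0.983, 0.001], [0.983, 0.183, -0.0], [-0.0, 0.001, -1.0]]
force: [-0.1, -0.1, 0.3]
grip_width: 23.9
finger_force: 59.0
time: 23.25
tool_pos: [638.4, -15.2, 70.5]
tool_rot: [[-0.183, 0.983, -0.007], [0.983, 0.183, 0.001], [0.003, -0.006, -1.0]]
force: [-0.9, -0.7, -1.0]
grip_width: 24.1
finger_force: 59.0
time: 23.58
tool_pos: [641.0, -15.7, 75.9]
tool_rot: [[-0.183, 0.983, 0.002], [0.983, 0.183, -0.001], [-0.001, 0.002, -1.0]]
force: [0.6, 0.5, -0.9]
grip_width: 24.0
finger_force: 59.0
```

```bash
python3 -m jog '{"linear":[[0,0,-15],[0,0,-30],[0,0,-37],[0,0,-39],[0,0,-39]],"rot":[[0,0,0],[0,0,0],[0,0,0],[0,0,0],[0,0,0]],"jaw":[1,1,1,1,1]}'
python3 -m jog '{"linear":[[0,0,0],[0,0,0],[0,0,0],[0,0,0],[0,0,0]],"rot":[[0,0,0],[0,0,0],[0,0,0],[0,0,0],[0,0,0]],"jaw":[1,1,1,1,1]}'
```

```text
time: 24.0
tool_pos: [640.6, -15.7, 36.0]
tool_rot: [[-0.183, 0.983, 0.0], [0.983, 0.183, -0.0], [-0.0, 0.0, -1.0]]
force: [0.0, -0.7, 0.1]
grip_width: 24.0
finger_force: 59.3
time: 24.42
tool_pos: [640.7, -15.7, 35.8]
tool_rot: [[-0.183, 0.983, 0.001], [0.983, 0.183, -0.0], [-0.0, 0.001, -1.0]]
force: [-0.7, 0.6, 2.0]
grip_width: 23.9
finger_force: 59.3
```

```bash
python3 -m jog '{"linear":[[0,0,0],[0,0,0],[0,0,0],[0,0,25],[0,0,60]],"rot":[[0,0,0],[0,0,0],[0,0,0],[0,0,0],[0,0,0]],"jaw":[0.5,-0.1,-0.1,-0.1,-0.1]}'
python3 -m jog '{"linear":[[0,0,35],[-35,-12,50],[-75,-24,55],[-115,-36,55],[-150,-50,55]],"rot":[[0,0,0],[0,0,0],[0,0,0],[0,0,0],[0,0,0]],"jaw":[-0.1,-0.1,-0.1,-0.1,-0.1]}'
python3 -m jog '{"linear":[[-35,0,0],[-63,-2,0],[-63,-2,0],[-63,-2,0],[-63,-2,0]],"rot":[[0,0,0],[0,0,0],[0,0,0],[0,0,0],[0,0,0]],"jaw":[-0.1,-0.1,-0.1,-0.1,-0.1]}'
python3 - <<'E'
from h import *
p=snap('wrist','w11'); print(bot.sense()['tool_pos'])
for o in vials(p): print(*o)
E
```

```text
time: 24.83
tool_pos: [638.5, -15.3, 92.7]
tool_rot: [[-0.183, 0.983, -0.007], [0.983, 0.183, 0.001], [0.003, -0.007, -1.0]]
force: [-0.4, 0.7, -0.1]
grip_width: 46.8
finger_force: 0.0
time: 25.25
tool_pos: [488.1, -65.4, 150.4]
tool_rot: [[-0.184, 0.983, -0.0], [0.983, 0.184, -0.0], [-0.0, -0.0, -1.0]]
force: [-0.0, -1.0, 0.8]
grip_width: 47.2
finger_force: 0.0
time: 25.67
tool_pos: [428.1, -67.8, 150.6]
tool_rot: [[-0.183, 0.983, 0.001], [0.983, 0.183, -0.0], [-0.001, 0.001, -1.0]]
force: [0.8, -1.2, 0.1]
grip_width: 46.9
finger_force: 0.0
[428.24537852 -67.76582538 150.46161875]
0.87 [426.3 -67.7] 2.9 [425.8 -68.9] 1.2 130.0
0.84 [634.7  20.7] 15.3 [634.8  20.3] 15.2 129.0
0.75 [647.9 -16. ] 9.8 [648.9 -18. ] 9.0 157.0
0.7 [624.6  56.4] 25.1 [622.6  56.6] 22.6 102.0
0.61 [ 432.1 -133.9] 2.7 [ 431.9 -134. ] 0.7 120.0
```

```bash
python3 -m jog '{"linear":[[-1.5,-0.7,-30],[-1.5,-0.7,-65],[-1.5,-0.7,-100],[-1.5,-0.7,-120],[-1.5,-0.7,-126]],"rot":[[0,0,0],[0,0,0],[0,0,0],[0,0,0],[0,0,0]],"jaw":[-0.1,-0.1,-0.1,-0.1,-0.1]}'
python3 -m jog '{"linear":[[0,0,0],[0,0,0],[0,0,0],[0,0,0],[0,0,0]],"rot":[[0,0,0],[0,0,0],[0,0,0],[0,0,0],[0,0,0]],"jaw":[-0.1,0.3,1,1,1]}'
python3 -m jog '{"linear":[[0,0,0],[0,0,0],[0,0,30],[0,0,70],[0,0,110]],"rot":[[0,0,0],[0,0,0],[0,0,0],[0,0,0],[0,0,0]],"jaw":[1,1,1,1,1]}'
python3 -m jog '{"linear":[[38,2.6,0],[76,5,0],[114,8,0],[152,10,0],[190,13,0]],"rot":[[0,0,0],[0,0,0],[0,0,0],[0,0,0],[0,0,0]],"jaw":[1,1,1,1,1]}'
python3 -m jog '{"linear":[[31.4,2.3,0],[31.4,2.3,-15],[31.4,2.3,-40],[31.4,2.3,-60],[31.4,2.3,-60]],"rot":[[0,0,0],[0,0,0],[0,0,0],[0,0,0],[0,0,0]],"jaw":[1,1,1,1,1]}'
python3 -m jog '{"linear":[[0,0,0],[0,0,0],[0,0,0],[0,0,0]],"rot":[[0,0,0],[0,0,0],[0,0,0],[0,0,0]],"jaw":[1,1,1,1]}'
```

```text
time: 26.18
tool_pos: [424.8, -67.6, 21.3]
tool_rot: [[-0.184, 0.983, -0.005], [0.983, 0.184, 0.002], [0.003, -0.005, -1.0]]
force: [-1.4, 0.8, 0.3]
grip_width: 47.1
finger_force: 0.0
time: 26.6
tool_pos: [426.9, -68.7, 25.6]
tool_rot: [[-0.183, 0.983, 0.003], [0.983, 0.183, -0.001], [-0.002, 0.003, -1.0]]
force: [0.4, 0.9, 8.0]
grip_width: 23.8
finger_force: 58.8
time: 27.02
tool_pos: [425.3, -68.1, 136.0]
tool_rot: [[-0.183, 0.983, -0.001], [0.983, 0.183, 0.001], [0.001, -0.001, -1.0]]
force: [1.1, -0.3, 0.8]
grip_width: 24.3
finger_force: 58.9
time: 27.43
tool_pos: [617.6, -55.0, 135.1]
tool_rot: [[-0.183, 0.983, 0.001], [0.983, 0.183, -0.0], [-0.001, 0.001, -1.0]]
force: [0.2, -1.5, 0.3]
grip_width: 24.2
finger_force: 59.0
time: 27.85
tool_pos: [645.3, -52.4, 70.4]
tool_rot: [[-0.183, 0.983, -0.007], [0.983, 0.183, 0.002], [0.003, -0.006, -1.0]]
force: [-1.1, -0.3, -0.5]
grip_width: 23.9
finger_force: 59.1
time: 28.18
tool_pos: [647.9, -53.2, 75.9]
tool_rot: [[-0.183, 0.983, 0.002], [0.983, 0.183, -0.001], [-0.001, 0.002, -1.0]]
force: [-0.3, 0.2, 0.2]
grip_width: 23.6
finger_force: 59.1
```

```bash
python3 -m jog '{"linear":[[0,0,-15],[0,0,-30],[0,0,-37],[0,0,-39],[0,0,-39]],"rot":[[0,0,0],[0,0,0],[0,0,0],[0,0,0],[0,0,0]],"jaw":[1,1,1,1,1]}'
python3 -m jog '{"linear":[[0,0,0],[0,0,0],[0,0,0],[0,0,0],[0,0,0]],"rot":[[0,0,0],[0,0,0],[0,0,0],[0,0,0],[0,0,0]],"jaw":[1,1,1,1,1]}'
```

```text
time: 28.6
tool_pos: [647.5, -53.1, 36.1]
tool_rot: [[-0.183, 0.983, 0.001], [0.983, 0.183, -0.0], [-0.0, 0.0, -1.0]]
force: [-0.6, 0.9, -0.4]
grip_width: 24.2
finger_force: 59.2
time: 29.02
tool_pos: [647.6, -53.1, 35.7]
tool_rot: [[-0.183, 0.983, 0.001], [0.983, 0.183, -0.0], [-0.0, 0.001, -1.0]]
force: [-0.3, 0.4, 2.4]
grip_width: 24.0
finger_force: 59.3
```

```bash
python3 -m jog '{"linear":[[0,0,0],[0,0,0],[0,0,0],[0,0,25],[0,0,60]],"rot":[[0,0,0],[0,0,0],[0,0,0],[0,0,0],[0,0,0]],"jaw":[0.5,-0.1,-0.1,-0.1,-0.1]}'
python3 -m jog '{"linear":[[0,0,35],[-35,-12,50],[-75,-26,55],[-115,-40,55],[-150,-55,55]],"rot":[[0,0,0],[0,0,0],[0,0,0],[0,0,0],[0,0,0]],"jaw":[-0.1,-0.1,-0.1,-0.1,-0.1]}'
python3 -m jog '{"linear":[[-35,-13,0],[-65,-26,0],[-65,-26,0],[-65,-26,0],[-65,-26,0]],"rot":[[0,0,0],[0,0,0],[0,0,0],[0,0,0],[0,0,0]],"jaw":[-0.1,-0.1,-0.1,-0.1,-0.1]}'
python3 - <<'E'
from h import *
p=snap('wrist','w12'); print(bot.sense()['tool_pos'])
for o in vials(p): print(*o)
E
```

```text
time: 29.43
tool_pos: [645.4, -52.6, 92.7]
tool_rot: [[-0.183, 0.983, -0.007], [0.983, 0.183, 0.002], [0.003, -0.007, -1.0]]
force: [1.0, -0.2, 0.9]
grip_width: 46.7
finger_force: 0.0
time: 29.85
tool_pos: [495.2, -107.9, 150.5]
tool_rot: [[-0.184, 0.983, 0.0], [0.983, 0.184, -0.0], [-0.0, 0.0, -1.0]]
force: [0.2, -1.3, 0.4]
grip_width: 47.3
finger_force: 0.0
time: 30.27
tool_pos: [432.9, -134.1, 150.6]
tool_rot: [[-0.183, 0.983, 0.001], [0.983, 0.183, -0.0], [-0.0, 0.001, -1.0]]
force: [0.1, 0.4, -0.4]
grip_width: 46.8
finger_force: 0.0
[ 433.05555443 -133.92449233  150.41210888]
0.97 [ 432.  -135.1] 3.8 [ 432.1 -133.8] 1.1 131.0
0.87 [647.1 -56.5] 20.9 [647.1 -56. ] 18.2 115.0
0.85 [632.9 -17.5] 25.1 [633.3 -17.7] 25.1 102.0
0.7 [605.4 -49.1] 110.7 [605.8 -48.5] 112.1 131.0
0.61 [621.9  15.5] 31.9 [622.4  16.3] 33.0 94.0
```

```bash
python3 -m jog '{"linear":[[-0.7,-0.2,-30],[-0.7,-0.2,-65],[-0.7,-0.2,-100],[-0.7,-0.2,-120],[-0.7,-0.2,-126]],"rot":[[0,0,0],[0,0,0],[0,0,0],[0,0,0],[0,0,0]],"jaw":[-0.1,-0.1,-0.1,-0.1,-0.1]}'
python3 -m jog '{"linear":[[0,0,0],[0,0,0],[0,0,0],[0,0,0],[0,0,0]],"rot":[[0,0,0],[0,0,0],[0,0,0],[0,0,0],[0,0,0]],"jaw":[-0.1,0.3,1,1,1]}'
python3 -m jog '{"linear":[[0,0,0],[0,0,0],[0,0,30],[0,0,70],[0,0,110]],"rot":[[0,0,0],[0,0,0],[0,0,0],[0,0,0],[0,0,0]],"jaw":[1,1,1,1,1]}'
python3 -m jog '{"linear":[[37,7,0],[74,14,0],[111,21,0],[148,28,0],[185,36,0]],"rot":[[0,0,0],[0,0,0],[0,0,0],[0,0,0],[0,0,0]],"jaw":[1,1,1,1,1]}'
python3 -m jog '{"linear":[[37.7,7.7,0],[37.7,7.7,-15],[37.7,7.7,-40],[37.7,7.7,-60],[37.7,7.7,-60]],"rot":[[0,0,0],[0,0,0],[0,0,0],[0,0,0],[0,0,0]],"jaw":[1,1,1,1,1]}'
python3 -m jog '{"linear":[[0,0,0],[0,0,0],[0,0,0],[0,0,0]],"rot":[[0,0,0],[0,0,0],[0,0,0],[0,0,0]],"jaw":[1,1,1,1]}'
```

```text
time: 30.78
tool_pos: [430.7, -132.9, 21.3]
tool_rot: [[-0.184, 0.983, -0.005], [0.983, 0.184, 0.003], [0.004, -0.004, -1.0]]
force: [-0.7, 0.3, -0.6]
grip_width: 46.9
finger_force: 0.0
time: 31.2
tool_pos: [432.6, -134.7, 25.7]
tool_rot: [[-0.183, 0.983, 0.003], [0.983, 0.183, -0.002], [-0.002, 0.003, -1.0]]
force: [0.2, 0.2, 7.4]
grip_width: 24.1
finger_force: 58.8
time: 31.62
tool_pos: [431.0, -133.9, 136.0]
tool_rot: [[-0.183, 0.983, -0.001], [0.983, 0.183, 0.001], [0.001, -0.001, -1.0]]
force: [1.5, -1.7, 0.6]
grip_width: 23.9
finger_force: 59.0
time: 32.03
tool_pos: [618.2, -97.7, 135.1]
tool_rot: [[-0.183, 0.983, 0.001], [0.983, 0.183, -0.0], [-0.001, 0.001, -1.0]]
force: [0.9, -1.1, -0.5]
grip_width: 23.9
finger_force: 59.0
time: 32.45
tool_pos: [652.3, -89.8, 70.3]
tool_rot: [[-0.183, 0.983, -0.007], [0.983, 0.183, 0.002], [0.003, -0.006, -1.0]]
force: [-0.9, 0.9, -0.7]
grip_width: 23.6
finger_force: 59.1
time: 32.78
tool_pos: [654.9, -90.8, 76.0]
tool_rot: [[-0.183, 0.983, 0.002], [0.983, 0.183, -0.001], [-0.001, 0.002, -1.0]]
force: [0.2, -0.4, 0.2]
grip_width: 23.9
finger_force: 59.1
```

```bash
python3 -m jog '{"linear":[[0,0,-15],[0,0,-30],[0,0,-37],[0,0,-39],[0,0,-39]],"rot":[[0,0,0],[0,0,0],[0,0,0],[0,0,0],[0,0,0]],"jaw":[1,1,1,1,1]}'
python3 -m jog '{"linear":[[0,0,0],[0,0,0],[0,0,0],[0,0,0],[0,0,0]],"rot":[[0,0,0],[0,0,0],[0,0,0],[0,0,0],[0,0,0]],"jaw":[1,1,1,1,1]}'
```

```text
time: 33.2
tool_pos: [654.5, -90.7, 36.1]
tool_rot: [[-0.183, 0.983, 0.001], [0.983, 0.183, -0.0], [-0.0, 0.0, -1.0]]
force: [-1.1, -0.1, -1.0]
grip_width: 23.8
finger_force: 59.2
time: 33.62
tool_pos: [654.6, -90.6, 35.8]
tool_rot: [[-0.183, 0.983, 0.001], [0.983, 0.183, -0.0], [-0.0, 0.001, -1.0]]
force: [0.3, -0.4, 3.1]
grip_width: 24.3
finger_force: 59.4
```

```bash
python3 -m jog '{"linear":[[0,0,0],[0,0,0],[0,0,0],[0,0,25],[0,0,60]],"rot":[[0,0,0],[0,0,0],[0,0,0],[0,0,0],[0,0,0]],"jaw":[0.5,-0.1,-0.1,-0.1,-0.1]}'
python3 -m jog '{"linear":[[0,0,35],[0,0,75],[0,15,115],[-15,50,150],[-30,90,160]],"rot":[[0,0,0],[0,0,0],[0,0,0],[0,0,0],[0,0,0]],"jaw":[-0.1,-0.1,-0.3,-0.6,-1]}'
python3 -m jog '{"linear":[[-20,35,10],[-30,50,30],[-30,50,30],[-30,50,30],[-30,50,30]],"rot":[[0,0,0],[0,0,0],[0,0,0],[0,0,0],[0,0,0]],"jaw":[-1,-1,-1,-1,-1]}'
python3 - <<'E'
from h import *
p=snap('wrist','w13'); print(bot.sense()['tool_pos']); np.set_printoptions(precision=1,suppress=True)
t=snap('top','t13')
cv2.imwrite('pics/w13b.png',cv2.resize(p['color'][:,:,::-1],(800,600)))
for q in(p,t): print([(round(d['confidence'],2),d['box']) for d in bot.trace(q,'cover')])
for y in (118,-118): print(proj(p,(641.2-.182*y,-15.8+.983*y,90))*1.5625)
E
```

```text
time: 34.03
tool_pos: [652.4, -90.0, 92.5]
tool_rot: [[-0.183, 0.983, -0.007], [0.983, 0.183, 0.002], [0.004, -0.007, -1.0]]
force: [0.4, -1.3, -0.4]
grip_width: 47.2
finger_force: 0.0
time: 34.45
tool_pos: [629.0, -12.1, 255.2]
tool_rot: [[-0.18, 0.984, 0.005], [0.984, 0.18, -0.001], [-0.002, 0.005, -1.0]]
force: [0.9, 0.4, -0.6]
grip_width: 77.3
finger_force: 0.0
time: 34.87
tool_pos: [598.5, 38.1, 280.3]
tool_rot: [[-0.183, 0.983, -0.001], [0.983, 0.183, -0.0], [0.0, -0.001, -1.0]]
force: [-0.1, -0.2, -0.6]
grip_width: 85.5
finger_force: 0.0
[598.50453738  37.88288897 279.97134515]
[(0.7, [197.2, 1.7, 249.3, 17.6]), (0.39, [228.5, 97.3, 323.2, 293.0])]
[(0.92, [126.1, 190.4, 200.6, 225.1])]
[[441.2 181.7]]
[[432.5 457.3]]
```

View pics/w13b.png

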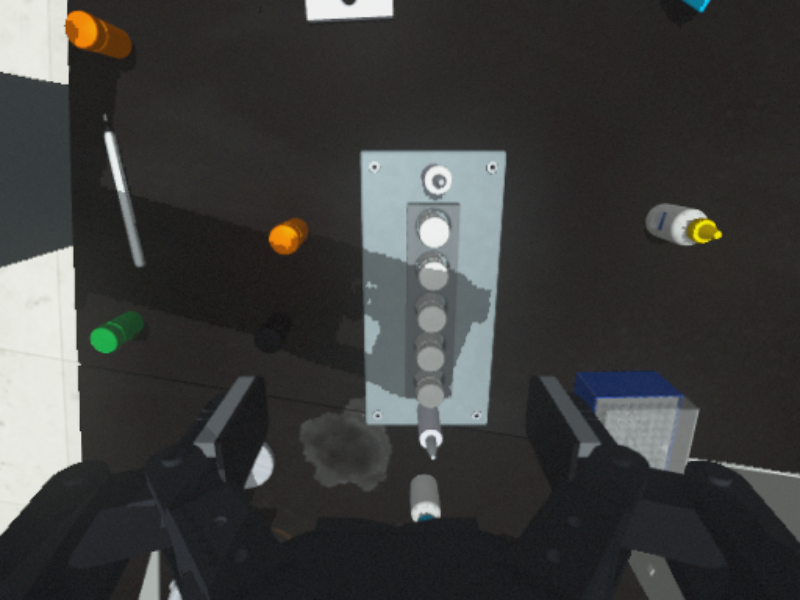

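All five vials stand in the pockets, and the pin tips at (439,181) and (432,457) match the prediction. Next, the cover.

```bash
python3 -m jog '{"linear":[[-15,38,0],[-29,76,0],[-43,112,0],[-57,150,0],[-70,185,0]],"rot":[[0,0,0],[0,0,0],[0,0,0],[0,0,0],[0,0,0]],"jaw":[-1,-1,-1,-1,-1]}'
python3 -m jog '{"linear":[[-15,35,0],[-20,75,0],[-20,75,0],[-20,75,0],[-20,75,0]],"rot":[[0,0,0],[0,0,0],[0,0,0],[0,0,0],[0,0,0]],"jaw":[-1,-1,-1,-1,-1]}'
python3 -m jog '{"linear":[[0,0,0],[0,0,0],[0,0,0],[0,0,0]],"rot":[[0,0,0],[0,0,0],[0,0,0],[0,0,0]],"jaw":[-1,-1,-1,-1]}'
python3 - <<'E'
from h import *
print(bot.sense()['tool_pos']); p=snap('wrist','w14'); np.save('w14.npy',np.c_[p['R'],p['t']])
cv2.imwrite('pics/w14b.png',cv2.resize(p['color'][:,:,::-1],(800,600)))
E
```

```text
time: 35.48
tool_pos: [527.6, 225.2, 281.0]
tool_rot: [[-0.182, 0.983, -0.001], [0.983, 0.182, -0.0], [0.0, -0.001, -1.0]]
force: [0.9, 0.2, -1.3]
grip_width: 85.3
finger_force: 0.0
time: 35.9
tool_pos: [508.7, 298.2, 280.9]
tool_rot: [[-0.183, 0.983, -0.001], [0.983, 0.183, -0.001], [-0.0, -0.001, -1.0]]
force: [0.2, 1.0, -0.3]
grip_width: 85.4
finger_force: 0.0
time: 36.23
tool_pos: [508.7, 298.2, 281.5]
tool_rot: [[-0.182, 0.983, 0.0], [0.983, 0.182, -0.0], [-0.0, 0.0, -1.0]]
force: [0.4, -0.2, -0.6]
grip_width: 85.5
finger_force: 0.0
[508.67748493 298.19666272 281.49254349]
```

View pics/w14b.png

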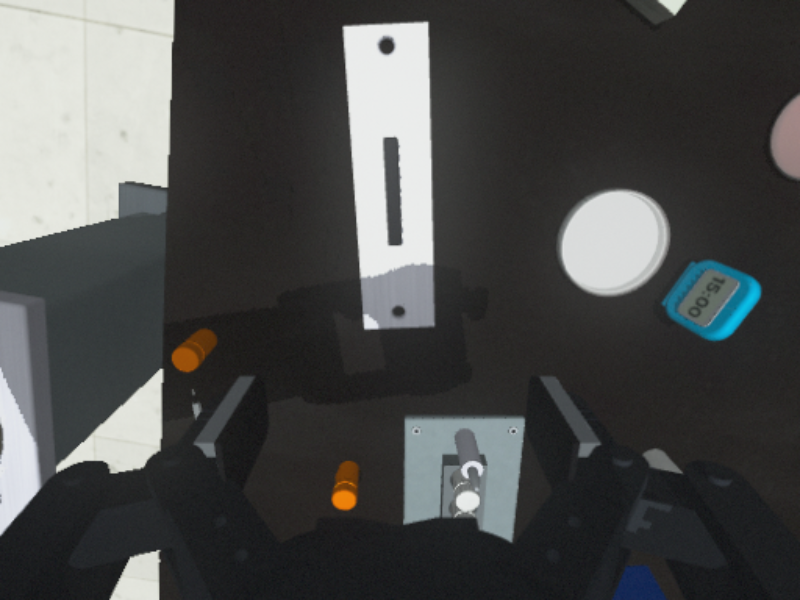

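Cover holes are at (387,45) and (398,311). The handle bar runs (391,138)–(395,245).

```bash
python3 - <<'E'
from h import *
p=snap('wrist'); np.set_printoptions(precision=1,suppress=True)
c=lambda l,z: ray(p,np.array(l)/1.5625,z)
def rep(n,q): d=q[0]-q[-1]; print(n,q[:,:2].tolist(),q.mean(0)[:2],np.degrees(np.arctan2(d[1],d[0])),np.linalg.norm(d))
rep('holes',c([(387,45.5),(398.5,311)],8)); rep('bar',c([(391.5,138),(395,245)],40))
k=c([(344,26),(429,22),(363,328),(435,326)],8); print(k,k.mean(0)); rep('L',k[[0,2]]);rep('R',k[[1,3]])
E
```

```text
holes [[471.493497074369, 456.0946445802894], [524.1246818144193, 227.9483631078985]] [497.8 342. ] 102.99033504933745 234.13835088857343
bar [[488.80974278880547, 384.2837700658279], [507.63076481693633, 298.461241462149]] [498.2 341.4] 102.36924756768475 87.86203552224744
[[434.2 463.9   8. ]
 [502.2 479.5   8. ]
 [492.7 203.8   8. ]
 [562.7 219.    8. ]] [498.  341.6   8. ]
L [[434.227355213208, 463.91614737481126], [492.74925275573224, 203.800479478524]] [463.5 333.9] 102.6795180824709 266.61765353612526
R [[502.18633054981336, 479.5474008307209], [562.6812821758984, 219.03737211773378]] [532.4 349.3] 103.0733683560115 267.44179597116783
```

```bash
python3 -m jog '{"linear":[[-5,20,-30],[-10.7,43.5,-65],[-10.7,43.5,-105],[-10.7,43.5,-145],[-10.7,43.5,-185]],"rot":[[0,0,1],[0,0,2.4],[0,0,2.4],[0,0,2.4],[0,0,2.4]],"jaw":[-0.1,-0.1,-0.1,-0.1,-0.1]}'
python3 -m jog '{"linear":[[0,0,-5],[0,0,-5],[0,0,-5],[0,0,-5],[0,0,-5]],"rot":[[0,0,0],[0,0,0],[0,0,0],[0,0,0],[0,0,0]],"jaw":[-0.1,-0.1,-0.1,-0.1,-0.1]}'
python3 - <<'E'
from h import *
print(bot.sense()['tool_pos']); p=snap('wrist','w15'); np.set_printoptions(precision=1,suppress=True)
g=cv2.cvtColor(p['color'],cv2.COLOR_RGB2GRAY)
def cp(x,y,z): a=np.radians(12.9); return (498+x*np.cos(a)-y*np.sin(a),341.7+x*np.sin(a)+y*np.cos(a),z)
for q in [(0,118,8),(-35,134,8),(35,134,8),(0,45,40),(-6,45,40),(6,45,40)]: print(q,proj(p,cp(*q)))
cv2.imwrite('pics/w15c.png',cv2.resize(p['color'][0:300,130:430,::-1],(600,600)))
E
```

```text
time: 36.75
tool_pos: [497.3, 342.6, 94.8]
tool_rot: [[-0.225, 0.974, 0.001], [0.974, 0.225, 0.0], [0.0, 0.001, -1.0]]
force: [0.5, 0.4, -0.9]
grip_width: 46.8
finger_force: 0.0
time: 37.17
tool_pos: [498.8, 342.8, 94.0]
tool_rot: [[-0.224, 0.975, 0.004], [0.975, 0.224, 0.002], [0.001, 0.004, -1.0]]
force: [-1.1, 0.8, 0.4]
grip_width: 46.8
finger_force: 0.0
[498.81968763 342.80502823  94.01911149]
(0, 118, 8) [[251.6  40.5]]
(-35, 134, 8) [[201.8  15.6]]
(35, 134, 8) [[301.3  15.9]]
(0, 45, 40) [[251.5 149.1]]
(-6, 45, 40) [[242.7 149.1]]
(6, 45, 40) [[260.2 149.1]]
```

View pics/w15c.png

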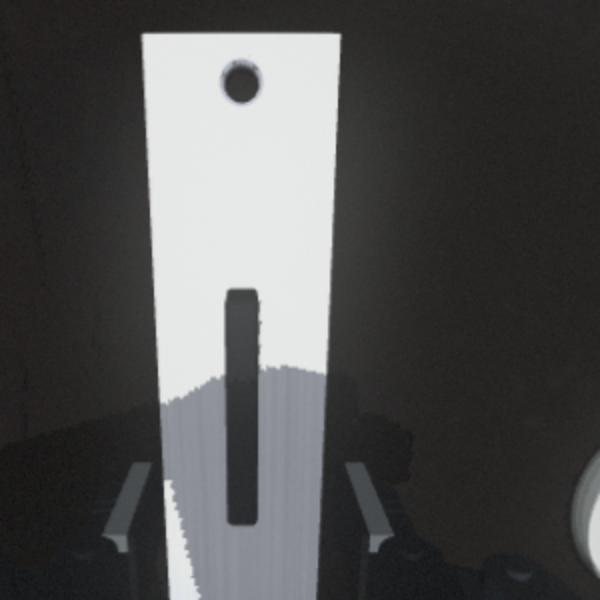

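```bash
python3 -m jog '{"linear":[[-0.8,-1.1,-20],[-0.8,-1.1,-40],[-0.8,-1.1,-60],[-0.8,-1.1,-72],[-0.8,-1.1,-76]],"rot":[[0,0,0],[0,0,0],[0,0,0],[0,0,0],[0,0,0]],"jaw":[-0.1,-0.1,-0.1,-0.1,-0.1]}'
python3 -m jog '{"linear":[[0,0,0],[0,0,0],[0,0,0],[0,0,0],[0,0,0]],"rot":[[0,0,0],[0,0,0],[0,0,0],[0,0,0],[0,0,0]],"jaw":[-0.1,-0.1,0.2,0.5,0.5]}'
python3 -m jog '{"linear":[[0,0,0],[0,0,0],[0,0,0],[0,0,0],[0,0,0]],"rot":[[0,0,0],[0,0,0],[0,0,0],[0,0,0],[0,0,0]],"jaw":[1,1,1,1,1]}'
```

```text
time: 37.63
tool_pos: [496.4, 341.0, 14.3]
tool_rot: [[-0.224, 0.975, -0.002], [0.975, 0.224, -0.001], [-0.0, -0.002, -1.0]]
force: [-0.1, -0.1, 0.0]
grip_width: 47.4
finger_force: 0.0
time: 38.05
tool_pos: [497.2, 341.4, 16.2]
tool_rot: [[-0.224, 0.975, 0.001], [0.975, 0.224, 0.001], [0.0, 0.001, -1.0]]
force: [-0.9, 0.2, -1.1]
grip_width: 21.4
finger_force: 0.0
time: 38.47
tool_pos: [497.2, 341.4, 16.1]
tool_rot: [[-0.224, 0.975, 0.001], [0.975, 0.224, 0.0], [0.0, 0.001, -1.0]]
force: [-1.9, -0.8, 5.4]
grip_width: 11.0
finger_force: 59.4
```

```bash
python3 -m jog '{"linear":[[0,0,10],[0,0,35],[0,0,70],[0,0,105],[0,0,140]],"rot":[[0,0,0],[0,0,0],[0,0,0],[0,0,0],[0,0,0]],"jaw":[1,1,1,1,1]}'
python3 -m jog '{"linear":[[10,-25,0],[23,-57,0],[36,-90,0],[50,-124,0],[64,-158,0]],"rot":[[0,0,-0.5],[0,0,-1],[0,0,-1.5],[0,0,-2],[0,0,-2.4]],"jaw":[1,1,1,1,1]}'
python3 -m jog '{"linear":[[14,-35,0],[28,-70,0],[42,-105,0],[56,-139,0],[68,-169,0]],"rot":[[0,0,0],[0,0,0],[0,0,0],[0,0,0],[0,0,0]],"jaw":[1,1,1,1,1]}'
python3 -m jog '{"linear":[[6,-15,0],[12,-30.2,0],[12,-30.2,0],[12,-30.2,0],[12,-30.2,0]],"rot":[[0,0,0],[0,0,0],[0,0,0],[0,0,0],[0,0,0]],"jaw":[1,1,1,1,1]}'
python3 -m jog '{"linear":[[0,0,0],[0,0,0],[0,0,0],[0,0,0],[0,0,0]],"rot":[[0,0,0],[0,0,0],[0,0,0],[0,0,0],[0,0,0]],"jaw":[1,1,1,1,1]}'
python3 - <<'E'
from h import *
s=bot.sense();print(s['tool_pos'],s['tool_rot'],s['wrist_torque']); p=snap('wrist','w16'); np.set_printoptions(precision=1,suppress=True)
T=s['tool_pos'];R=np.array(s['tool_rot'])
def at(x,y,z): # cover coords with closing dir as x
    ex=R[:,1];ey=R[:,0]; return T+ex*x+ey*y+np.array([0,0,z-16.1])
print(proj(p,[at(0,118,8),at(-35,134,8),at(35,134,8)]),proj(p,[(619.7,100.2,90),(619.7,100.2,64)]))
cv2.imwrite('pics/w16b.png',cv2.resize(p['color'][:300,100:400,::-1],(600,600)))
E
```

```text
time: 38.88
tool_pos: [496.2, 341.0, 156.9]
tool_rot: [[-0.224, 0.975, -0.001], [0.975, 0.224, -0.001], [-0.0, -0.001, -1.0]]
force: [0.5, 0.5, -3.2]
grip_width: 11.0
finger_force: 58.9
time: 39.3
tool_pos: [560.8, 181.7, 155.5]
tool_rot: [[-0.183, 0.983, -0.001], [0.983, 0.183, -0.0], [0.0, -0.001, -1.0]]
force: [1.1, 0.6, -3.8]
grip_width: 10.8
finger_force: 58.9
time: 39.72
tool_pos: [629.0, 11.9, 155.3]
tool_rot: [[-0.182, 0.983, -0.001], [0.983, 0.182, -0.0], [0.0, -0.001, -1.0]]
force: [0.4, -0.4, -3.3]
grip_width: 10.7
finger_force: 58.9
time: 40.13
tool_pos: [640.5, -14.7, 155.3]
tool_rot: [[-0.184, 0.983, -0.001], [0.983, 0.184, 0.001], [0.001, -0.001, -1.0]]
force: [0.6, 1.4, -3.8]
grip_width: 10.7
finger_force: 58.9
time: 40.55
tool_pos: [640.8, -15.7, 155.5]
tool_rot: [[-0.183, 0.983, 0.0], [0.983, 0.183, 0.0], [-0.0, 0.0, -1.0]]
force: [0.1, 0.0, -4.0]
grip_width: 10.4
finger_force: 58.9
[640.84268002 -15.65512525 155.50324151] [[-1.83460453e-01  9.83027090e-01  4.79988718e-05]
 [ 9.83027091e-01  1.83460453e-01  4.26915663e-06]
 [-4.60919813e-06  4.79674127e-05 -9.99999999e-01]] [-0.06491167 -0.00091268 -0.00763116]
[[253.4   7.1]
 [174.7 -33. ]
 [332.1 -32.8]] [[254.2  33.5]
 [254.1  40.8]]
```

View pics/w16b.png

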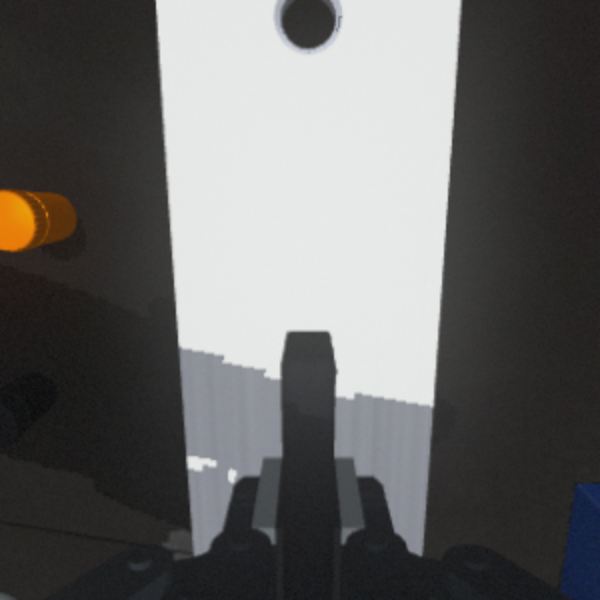

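Hole at (254.5,10.5) in full-picture pixels, within ~1.5 mm of prediction. I'll lower to just above the pin tips and look through the hole.

```bash
python3 -m jog '{"linear":[[0,0,-15],[0,0,-30],[0,0,-43],[0,0,-45],[0,0,-45]],"rot":[[0,0,0],[0,0,0],[0,0,0],[0,0,0],[0,0,0]],"jaw":[1,1,1,1,1]}'
python3 -m jog '{"linear":[[0,0,0],[0,0,0],[0,0,0],[0,0,0],[0,0,0]],"rot":[[0,0,0],[0,0,0],[0,0,0],[0,0,0],[0,0,0]],"jaw":[1,1,1,1,1]}'
python3 - <<'E'
from h import *
s=bot.sense();print(s['tool_pos']); p=snap('wrist','w17'); np.set_printoptions(precision=1,suppress=True)
q=snap('side','s17'); t=snap('top','t17')
T=s['tool_pos'];R=np.array(s['tool_rot'])
def at(x,y,z): return T+R[:,1]*x+R[:,0]*y+np.array([0,0,z-16.1])
print(proj(p,[at(0,118,8)]),proj(p,[(619.7,100.2,90),(619.7,100.2,64)]))
pins=[(619.7,100.2,90),(662.7,-131.8,90)]
print('side',proj(q,pins),proj(q,[at(0,118,8),at(0,-118,8)]))
a=cv2.resize(p['color'][:60,220:290,::-1],(500,428),interpolation=2); u=proj(q,pins[1:])[0].astype(int); b=cv2.resize(q['color'][u[1]-70:u[1]+20,u[0]-65:u[0]+40,::-1],(500,428),interpolation=2)
m=np.hstack([a,b]);cv2.imwrite('pics/m17.png',cv2.resize(m,(800,342)))
E
```

```text
time: 41.02
tool_pos: [640.5, -15.9, 109.8]
tool_rot: [[-0.183, 0.983, -0.002], [0.983, 0.183, 0.0], [0.001, -0.001, -1.0]]
force: [-0.0, 0.1, -4.1]
grip_width: 11.0
finger_force: 58.9
time: 41.43
tool_pos: [641.0, -16.0, 110.8]
tool_rot: [[-0.183, 0.983, 0.001], [0.983, 0.183, -0.0], [-0.0, 0.001, -1.0]]
force: [0.4, 0.3, -3.1]
grip_width: 10.7
finger_force: 58.9
[640.99513003 -15.95456375 110.83472551]
[[253.3   7.1]] [[254.   14.4]
 [254.   26.3]]
side [[284.6 181.4]
 [319.3 231.4]] [[284.7 178.1]
 [319.8 227.8]]
```

View pics/m17.png

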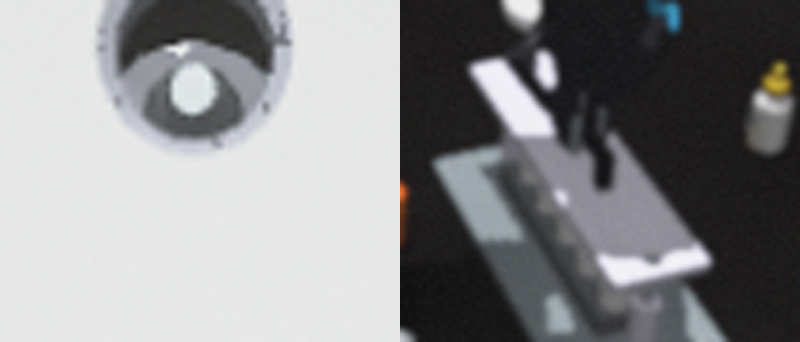

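Pin tip shows through the hole: tip at (254.0,15.4), hole rim centre at about (254.0,10.3).

```bash
python3 - <<'E'
from h import *
p=snap('wrist'); np.set_printoptions(precision=2,suppress=True)
h=ray(p,[(254.0,10.3)],102.7)[0];t=ray(p,[(254.0,15.4)],90)[0]; d=t-h; print(h,t,d, 'along',d@[-.183,.983,0],'across',d@[.983,.183,0])
E
```

```text
[619.84  98.78 102.7 ] [619.68  99.69  90.  ] [ -0.16   0.91 -12.7 ] along 0.9254037040201507 across 0.01137884529209707
```

```bash
python3 -m jog '{"linear":[[-0.1,0.6,-3],[-0.1,0.6,-7],[-0.1,0.6,-11],[-0.1,0.6,-14],[-0.1,0.6,-14]],"rot":[[0,0,0],[0,0,0],[0,0,0],[0,0,0],[0,0,0]],"jaw":[1,1,1,1,1]}'
python3 -m jog '{"linear":[[0,0,-3],[0,0,-5],[0,0,-7],[0,0,-9],[0,0,-9]],"rot":[[0,0,0],[0,0,0],[0,0,0],[0,0,0],[0,0,0]],"jaw":[1,1,1,1,1]}'
```

```text
time: 42.05
tool_pos: [640.3, -15.3, 95.3]
tool_rot: [[-0.183, 0.983, -0.002], [0.983, 0.183, 0.0], [0.001, -0.002, -1.0]]
force: [-0.0, 0.2, -2.9]
grip_width: 10.7
finger_force: 58.9
time: 42.47
tool_pos: [640.6, -15.3, 86.9]
tool_rot: [[-0.183, 0.983, -0.001], [0.983, 0.183, 0.0], [0.0, -0.001, -1.0]]
force: [-0.1, -0.3, -3.5]
grip_width: 11.0
finger_force: 59.0
```

```bash
python3 -m jog '{"linear":[[0,0,-2],[0,0,-4],[0,0,-6],[0,0,-6.5],[0,0,-6.5]],"rot":[[0,0,0],[0,0,0],[0,0,0],[0,0,0],[0,0,0]],"jaw":[1,1,1,1,1]}'
python3 -m jog '{"linear":[[0,0,-0.5],[0,0,-1],[0,0,-1],[0,0,-1],[0,0,-1]],"rot":[[0,0,0],[0,0,0],[0,0,0],[0,0,0],[0,0,0]],"jaw":[1,1,1,1,1]}'
```

```text
time: 42.88
tool_pos: [640.7, -15.3, 80.7]
tool_rot: [[-0.183, 0.983, -0.0], [0.983, 0.183, 0.0], [0.0, -0.0, -1.0]]
force: [-0.6, 0.3, -3.1]
grip_width: 10.9
finger_force: 59.0
time: 43.3
tool_pos: [640.9, -15.3, 80.1]
tool_rot: [[-0.183, 0.983, 0.0], [0.983, 0.183, -0.0], [-0.0, 0.0, -1.0]]
force: [-0.6, 1.0, -2.7]
grip_width: 11.0
finger_force: 59.1
```

```bash
python3 -m jog '{"linear":[[0,0,-0.5],[0,0,-0.8],[0,0,-0.8],[0,0,-0.8],[0,0,-0.8]],"rot":[[0,0,0],[0,0,0],[0,0,0],[0,0,0],[0,0,0]],"jaw":[1,1,1,1,1]}'
```

```text
time: 43.72
tool_pos: [640.9, -15.3, 80.1]
tool_rot: [[-0.183, 0.983, 0.001], [0.983, 0.183, -0.0], [-0.0, 0.001, -1.0]]
force: [-2.6, 1.0, 4.8]
grip_width: 10.4
finger_force: 60.1
```

Contact at exactly the expected height (80.1). Release, retreat, check.

```bash
python3 -m jog '{"linear":[[0,0,0.5],[0,0,0.5],[0,0,0.5],[0,0,0.5],[0,0,3]],"rot":[[0,0,0],[0,0,0],[0,0,0],[0,0,0],[0,0,0]],"jaw":[0.8,0.6,0.3,-0.1,-0.1]}'
python3 -m jog '{"linear":[[0,0,15],[0,0,45],[0,0,80],[0,0,115],[0,0,150]],"rot":[[0,0,0],[0,0,0],[0,0,0],[0,0,0],[0,0,0]],"jaw":[-0.1,-0.1,-0.1,-0.1,-0.1]}'
python3 -m jog '{"linear":[[-25,10,20],[-50,20,30],[-80,20,30],[-110,20,30],[-140,20,30]],"rot":[[0,0,0],[0,0,0],[0,0,0],[0,0,0],[0,0,0]],"jaw":[-1,-1,-1,-1,-1]}'
python3 -m jog '{"linear":[[0,0,0],[0,0,0],[0,0,0],[0,0,0]],"rot":[[0,0,0],[0,0,0],[0,0,0],[0,0,0]],"jaw":[-1,-1,-1,-1]}'
python3 - <<'E'
from h import *
p=snap('wrist','w18');q=snap('side','s18')
a=cv2.resize(p['color'][:,:,::-1],(533,400));b=cv2.resize(q['color'][160:384,200:350,::-1],(267,400),interpolation=2)
cv2.imwrite('pics/m18.png',np.hstack([a,b]))
E
```

```text
time: 44.13
tool_pos: [640.6, -15.3, 81.7]
tool_rot: [[-0.183, 0.983, -0.001], [0.983, 0.183, 0.0], [0.0, -0.001, -1.0]]
force: [0.3, 0.0, -0.0]
grip_width: 46.9
finger_force: 0.0
time: 44.55
tool_pos: [640.5, -15.3, 234.0]
tool_rot: [[-0.183, 0.983, 0.0], [0.983, 0.183, -0.0], [-0.0, 0.0, -1.0]]
force: [1.2, -1.0, -0.3]
grip_width: 46.8
finger_force: 0.0
time: 44.97
tool_pos: [499.3, 4.9, 262.3]
tool_rot: [[-0.183, 0.983, 0.001], [0.983, 0.183, -0.0], [-0.0, 0.001, -1.0]]
force: [-0.1, 0.6, 1.3]
grip_width: 85.2
finger_force: 0.0
time: 45.3
tool_pos: [501.6, 4.5, 262.2]
tool_rot: [[-0.183, 0.983, 0.0], [0.983, 0.183, -0.0], [-0.0, 0.0, -1.0]]
force: [0.3, 0.0, -0.1]
grip_width: 85.3
finger_force: 0.0
```

View pics/m18.png

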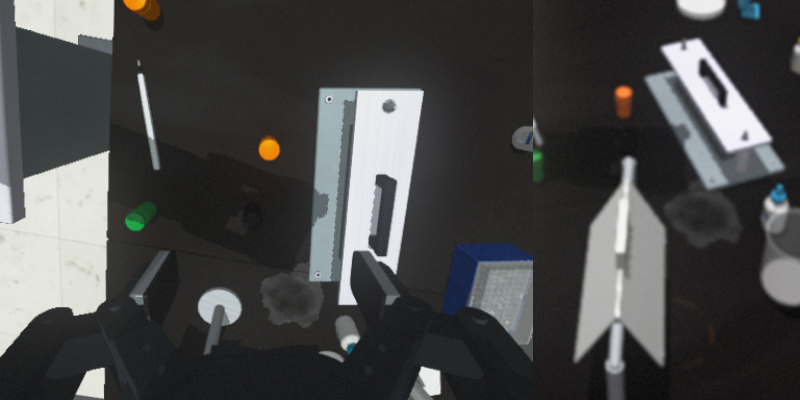

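```bash
python3 - <<'E'
from h import *
a=cv2.imread('pics/s4.png')[240:384,200:300].astype(int);b=cv2.imread('pics/s18.png')[240:384,200:300].astype(int)
d=np.abs(a-b).max(2); print((d>40).mean())
print(bot.finish_job())
E
```

```text
0.1338888888888889
the job is handed in; nothing more can be done
None
```

The job is handed in: the guard hangs on the rail, five vials stand in their own pockets, and the cover sits over both pins. It looked right in the final pictures, but my last check of the guard, run just before hand-in, showed 13% of pixels changed around it; I did not look into that or rule out a knock.

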